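# Unpile the counting kit at the lab bench

## Robot

A 6-joint arm with a two-finger parallel gripper is mounted at the origin on the work surface. World frame = base frame: x ahead of the robot, y to its left, z up, the work surface at z = 0. Lengths are in m, angles in rad, forces in N, time in s.
With the tool pointing down it reaches from about 0.25 to 0.85 m from the base axis. Payload 12.5 kg.
Tool frame: the origin (TCP) lies midway between the tips of the shut fingers; the grasp point (between the pads) lies 19 mm behind it; z points along the fingers, y is the line along which they close (so a half turn about z gives the same grasp; the last joint's range is limited). The gripper opens to 93 mm and grips with 3 to 60 N. Pads are 15 mm wide; open, the fingers measure 128 mm over their backs; the gripper's body (75 mm by 188 mm) begins 65 mm behind the grasp point.
Start: joints at [-1.265, 0.351, 1.652, -0, 1.139, -0.085], TCP at [0.21, -0.509, 0.219] pointing down, gripper open.
Joint ranges: [-2.75, 2.75], [-0.79, 2.1], [0.01, 2.65], [-1.57, 4.71], [0.07, 3.14], [-2.87, 2.87]. Speed limits (rad/s): [2.22, 2.22, 2.79, 3.14, 3.14, 3.14].

## Interface

Orientations are given as a 3x3 rotation matrix whose columns are the frame's x, y, z axes.
In Python, from rig import manip gives the robot as it stands.
- The arm moves only by the tool move_arm, never from a script. Its argument "series" is a list of rows, each an object of numbers: "tx", "ty", "tz": the shift along the tool's x, y, z in cm; "rx", "ry", "rz": the turn, a rotation vector about the tool's x, y, z in degrees; "grip": the opening, from 0 (shut) to 1 (fully open). A call has exactly 5 rows; each row shifts and turns the commanded pose from where the row before left it, along the tool's axes as they then stand; what a row does not reach is not made up. A row lasts 1/12 s, in which the tool goes at most 41.7 mm and 7.16 degrees, less where a joint would pass 70% of its speed; a pose out of reach is approached as far as the arm can. A call with a gripper value outside its range is refused whole. The fingers move at their own pace and stop on an object; "grip_force" is the grip in N (left out, the last holds). Time passes only in rows, so rows that do not move let the fingers close, or fill a call up. It gives the time, the measured TCP pose, the force, the opening and the grip force at its end, in the units of the state.
- manip.sense(): the state, without advancing time (a new reading comes with each control period).
- manip.capture(name): name is "scene" or "top" or "wrist"; returns a dict with "color" (480x640x3 uint8, red, green, blue), "range_z" (480x640 float32, m along the optical axis (not along the pixel's ray), 0 where there is no reading), "mtx" (3x3 intrinsics, pixels), "rvec" (rotation vector, rad) and "tvec" (3), from world to camera coordinates, as OpenCV has them; the wrist camera has in their place "hand_eye" (4x4, takes a point from camera to tool coordinates, whose origin is the TCP and whose axes are the flange's). Camera axes: x right, y down, z forward; pixel columns grow to the right and rows downward; lengths in m; the calibration is good to about 2 mm. A picture is of the moment at which its call begins: read the wrist's pose just before it.
- manip.finish_job(): hands the job in; it is judged then, once.
The state is a dict: "t": time; "joints": joint angles; "joint_velocities": joint speeds; "effort": joint torques, N m; "position": TCP position; "orientation": TCP orientation; "ft_force": force on the tool from outside, world axes, zero at the start; "ft_torque": the same for the moment, N m; "opening": finger opening in m; "grasp_force": force on a finger pad.
Only numpy, scipy, OpenCV 4.12 (cv2) and the standard library are available. Lean on these libraries where they do the work, as an engineer would, in place of code of your own. Each camera call takes 0.05 s, during which the arm holds its last target. There are 200 camera calls.

## Task

Take the pile apart from the top down, one thing at a time: first drop the red-capped vial through the funnel into the well of the white counter, then put the yellow block, the green box and the blue box, in that order, each flat inside the corner guards of the tray of its own colour. Set the block and boxes down rather than dropping them, leave the bottle and the beaker where they stand, and finish with everything released and at rest.

Things in the scene. Friction and masses are not known exactly. Their poses are not given: they have to be found in the camera images.
- vial_mid (a point): Sample vial, upright cylinder 27 mm in diameter and 60 mm tall, white body with a red cap (the top 15 mm, same diameter), 20 to 45 g. At the top of the pile, its lowest 8 mm in the round recess of the yellow block, so the block's top face is 22 mm below this point. The point is its centre, half-way up (30 mm above its foot); z is its axis.
- vial_block_mid (a point): Yellow vial block, 60 mm (its x) by 54 mm (its y) by 50 mm tall, with a round recess 31 mm wide and 8 mm deep in the middle of its top; 110 to 225 g. At the start it is third from the bottom of the pile: it lies loose on the green box, nearly parallel to it. The point is its centre, 25 mm above its underside; x along the 60 mm side, z up.
- tube_box_mid (a point): Green tube box with closed lid, 84 mm (its x) by 58 mm (its y) by 50 mm tall, flat top, 125 to 255 g. At the start it lies loose on the blue box and carries the yellow block; its ends stick out beyond the block by about 12 mm. The point is its centre, 25 mm above its underside; x along the 84 mm side, z up.
- tip_box_mid (a point): Blue tip box with closed lid, 110 mm (its x) by 62 mm (its y) by 52 mm tall, flat top, 150 to 310 g. At the start it is the bottom of the pile and stands on the bench. The point is its centre, 26 mm above its underside; x along the 110 mm side, z up.
- tray_yellow: Yellow docking tray, fixed: a 4 mm thick yellow floor plate with an L-shaped guard at each corner, 4 mm thick, standing 8 mm above the floor and reaching 14 mm along each side (sides open between). Inside the guards 80 mm along x by 74 mm along y, 10 mm more on each side than the yellow vial block. Origin: centre of its underside, on the bench; z up.
- tray_green: Green docking tray, fixed: a 4 mm thick green floor plate with an L-shaped guard at each corner, 4 mm thick, standing 8 mm above the floor and reaching 14 mm along each side (sides open between). Inside the guards 104 mm along x by 78 mm along y, 10 mm more on each side than the green tube box. Origin: centre of its underside, on the bench; z up.
- tray_blue: Blue docking tray, fixed: a 4 mm thick blue floor plate with an L-shaped guard at each corner, 4 mm thick, standing 8 mm above the floor and reaching 14 mm along each side (sides open between). Inside the guards 130 mm along x by 82 mm along y, 10 mm more on each side than the blue tip box. Origin: centre of its underside, on the bench; z up.
- counter: Vial counter, fixed: white housing 110 by 110 mm, 62 mm tall, with a grey round funnel on its middle. Funnel rim 98 mm above the bench, mouth 86 mm wide inside, narrowing over 34 mm to an upright well 36 mm wide with its floor 6 mm above the bench. A vial let go upright over the middle drops into the well (its top then 66 mm up). Origin: centre of its underside, on the well's axis; z up.
- bottle: Bystander: loose glass reagent bottle with black cap and paper label, 56 mm in diameter, 105 mm tall. Origin: centre of its underside; z up. To be left alone.
- beaker: Bystander: loose open steel beaker, 68 mm in diameter, 85 mm tall. Origin: centre of its underside; z up. To be left alone.
Things that resemble listed ones, but are neither listed nor needed, are in the scene too. There is more than one size of the part that bears vial_mid; the job needs the smallest.

How it is judged:
On the way, in this order (a step that is already met when the one before it is completed fails the run):
1. the vial is down in the counter's well, released and at rest (horizontal distance between vial_mid and counter below 0.012 m and z of vial_mid in the frame of counter below 0.045 m and linear speed of vial below 0.03 m/s and contact force between the fingers and vial below 0.1 N), for 0.2 s.
2. the yellow vial block lies flat in the tray of its colour, released and at rest (horizontal distance between vial_block_mid and tray_yellow below 0.016 m and z of vial_block_mid in the frame of tray_yellow below 0.032 m and angle between vial_block's own z axis and vertical below 0.08 rad and linear speed of vial_block below 0.03 m/s and contact force between the fingers and vial_block below 0.1 N), for 0.2 s.
3. the green tube box lies flat in the tray of its colour, released and at rest (horizontal distance between tube_box_mid and tray_green below 0.016 m and z of tube_box_mid in the frame of tray_green below 0.032 m and angle between tube_box's own z axis and vertical below 0.08 rad and linear speed of tube_box below 0.03 m/s and contact force between the fingers and tube_box below 0.1 N), for 0.2 s.
4. the blue tip box lies flat in the tray of its colour, released and at rest (horizontal distance between tip_box_mid and tray_blue below 0.016 m and z of tip_box_mid in the frame of tray_blue below 0.033 m and angle between tip_box's own z axis and vertical below 0.08 rad and linear speed of tip_box below 0.03 m/s and contact force between the fingers and tip_box below 0.1 N), for 0.2 s.
At the end, for the whole second after the job is handed in: Vial in the counter's well (centre within 12 mm of the axis, below 45 mm); yellow block, green box and blue box each flat (3 mm, 0.08 rad) on the floor of the tray of their own colour, within 16 mm of its centre; all at rest, touched by no finger (all of step 1 and all of step 2 and all of step 3 and all of step 4).
It fails at once if the bottle was pushed more than 30 mm away or tipped over (distance of bottle from where it was at the start of the episode above 0.03 m or angle between bottle's own z axis and vertical above 0.4 rad).
It fails at once if the beaker was pushed more than 30 mm away or tipped over (distance of beaker from where it was at the start of the episode above 0.03 m or angle between beaker's own z axis and vertical above 0.4 rad).
It fails at once if the yellow vial block was dropped or thrown (moving faster than 0.7 m/s with no finger on it: a fall of about 25 mm) (linear speed of vial_block above 0.7 m/s and contact force between the fingers and vial_block below 0.05 N).
It fails at once if the green tube box was dropped or thrown (moving faster than 0.7 m/s with no finger on it: a fall of about 25 mm) (linear speed of tube_box above 0.7 m/s and contact force between the fingers and tube_box below 0.05 N).
It fails at once if the blue tip box was dropped or thrown (moving faster than 0.7 m/s with no finger on it: a fall of about 25 mm) (linear speed of tip_box above 0.7 m/s and contact force between the fingers and tip_box below 0.05 N).
It also fails if it takes over 131 s, if anything falls off the work surface, if the arm or the gripper's body presses on something with over 40 N, if the wrist force passes 120 N, or if a joint passes its speed limit or range.

## Working session

There is one attempt and no reset: what is moved stays moved. The work goes in short steps, Python scripts to look and compute and a tool call to move; the robot and the scene stay as the last step left them, time stands still between calls to the robot, and variables do not carry over. Pictures are saved under pics/ and viewed, at most 14 in all, crops included, and the job is handed in when it is done.

Besides the shell and the picture viewer there is one more tool, called after "Emit:" by a JSON object that holds its "method" and its "body", one argument or row to a line. move_arm: Moves the arm, as the interface text tells. Its arguments: {"type":"object","properties":{"series":{"type":"array","items":{"type":"object","properties":{"tx":{"type":"number"},"ty":{"type":"number"},"tz":{"type":"number"},"rx":{"type":"number"},"ry":{"type":"number"},"rz":{"type":"number"},"grip":{"type":"number"}}}},"grip_force":{"type":"number"}},"required":["series"]}

```bash
ls; mkdir -p pics; cat > h.py <<'E'
import numpy as np, cv2
from rig import manip
def cap(n):
    s=manip.sense(); c=manip.capture(n)
    if n=="wrist":
        T=np.eye(4); T[:3,:3]=np.array(s["orientation"]).reshape(3,3); T[:3,3]=s["position"]
        M=T@np.array(c["hand_eye"])
    else:
        R=cv2.Rodrigues(np.array(c["rvec"],float))[0]; M=np.eye(4); M[:3,:3]=R.T; M[:3,3]=-R.T@np.array(c["tvec"]).ravel()
    z=c["range_z"]; K=np.array(c["mtx"]); v,u=np.mgrid[:480,:640]
    P=np.stack([(u-K[0,2])/K[0,0]*z,(v-K[1,2])/K[1,1]*z,z],-1)@M[:3,:3].T+M[:3,3]
    P[z==0]=np.nan
    return c["color"],P,M,K
def save(n,im): cv2.imwrite("pics/"+n,cv2.cvtColor(im,cv2.COLOR_RGB2BGR))
E
python3 - <<'E'
from h import *
s=manip.sense(); print(s["t"],s["position"],s["orientation"],s["opening"])
for n in("scene","top"):
    im,P,M,K=cap(n); save(n+".png",im); np.savez(n+".npz",im=im,P=P,M=M,K=K); print(M.round(3).tolist(),K.tolist())
E
```

```text
pics
0.0 [ 0.20940989 -0.50819103  0.21810011] [[ 9.24606889e-01  3.80922508e-01 -3.79502914e-04]
 [ 3.80922691e-01 -9.24606229e-01  1.10695412e-03]
 [ 7.07729800e-05 -1.16805867e-03 -9.99999315e-01]] 0.09297997183179799
[[-0.749, 0.401, -0.528, 1.054], [0.663, 0.469, -0.584, 0.549], [0.013, -0.787, -0.617, 0.716], [0.0, 0.0, 0.0, 1.0]] [[496.62653510957523, 0.0, 327.5602570400781], [0.0, 496.62653510957523, 243.77036057118102], [0.0, 0.0, 1.0]]
[[0.007, -0.997, 0.073, 0.457], [-1.0, -0.007, -0.005, 0.001], [0.005, -0.073, -0.997, 1.318], [0.0, 0.0, 0.0, 1.0]] [[622.3004501326067, 0.0, 319.6419860970094], [0.0, 622.3004501326067, 246.07035536450238], [0.0, 0.0, 1.0]]
```

View pics/scene.png

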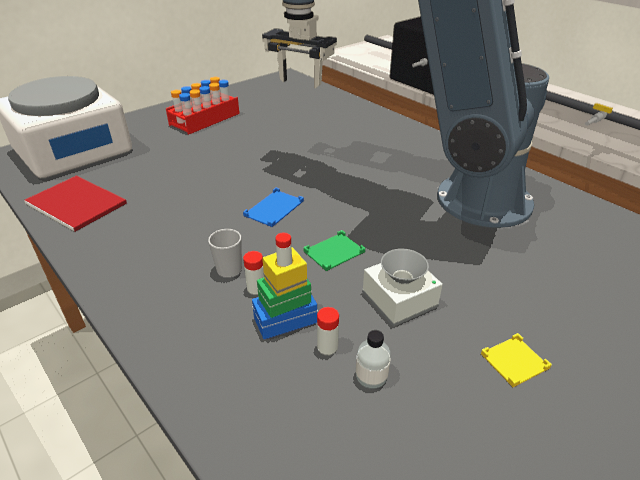

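View pics/top.png

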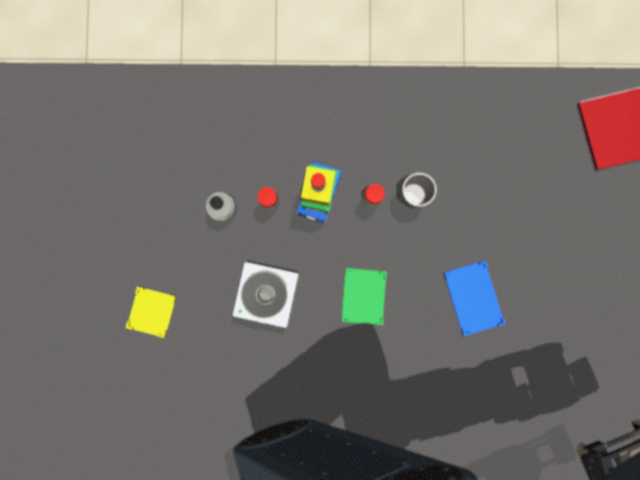

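The scene view shows three red-capped vials: one on the pile at (284,245), and larger ones on the bench at (254,268) and (328,330). In the top view these are (318,181), (375,193) and (267,197). By the description I want the one on the pile. The yellow tray is at top (151,312), green at (364,296), blue at (474,298), the counter at (266,294), the bottle at (220,207) and the beaker at (417,190).

```bash
python3 - <<'E'
from h import *
d={n:np.load(n+".npz") for n in("scene","top")}
def masks(im):
    h=cv2.cvtColor(im,cv2.COLOR_RGB2HSV); H,S,V=[h[...,i].astype(int) for i in range(3)]
    o=(S>110)&(V>60)
    return dict(red=o&((H<6)|(H>174)),yel=o&(H>20)&(H<35),grn=o&(H>45)&(H<80),blu=o&(H>98)&(H<120))
for n in d:
    im,P=d[n]["im"],d[n]["P"]; m=masks(im)
    for c in m:
        k,l,st,ct=cv2.connectedComponentsWithStats(m[c].astype(np.uint8))
        for i in range(1,k):
            if st[i,4]<60: continue
            q=P[l==i]; q=q[~np.isnan(q[:,0])]
            if len(q)<30: continue
            zt=np.percentile(q[:,2],95); t=q[q[:,2]>zt-.006]
            r=cv2.minAreaRect((t[:,:2]*1000).astype(np.float32))
            print(n,c,ct[i].round(),st[i,4],"ztop %.3f"%zt,"top-mean",t.mean(0).round(4),"rect",np.round(r[0],1),np.round(r[1],1),round(r[2],1))
# counter, bottle, beaker: top
P=d["top"]["P"]
for nm,(u,v,w) in dict(counter=(266,294,40),bottle=(220,207,25),beaker=(417,190,25),vialA=(267,197,14),vialB=(375,193,14),pile=(318,195,32)).items():
    q=P[v-w:v+w,u-w:u+w].reshape(-1,3); q=q[q[:,2]>.02]; zt=np.percentile(q[:,2],98); t=q[abs(q[:,2]-zt)<.006]
    r=cv2.minAreaRect((t[:,:2]*1000).astype(np.float32)); print(nm,zt.round(3),np.round(r[0],1),np.round(r[1],1),round(r[2],1))
    if nm=="counter":
        t=q[abs(q[:,2]-.062)<.004]; r=cv2.minAreaRect((t[:,:2]*1000).astype(np.float32)); print(" housing",np.round(r[0],1),np.round(r[1],1),r[2])
b=d["scene"]["im"][220:370,210:400]; save("crop.png",cv2.resize(b,None,fx=4,fy=4,interpolation=cv2.INTER_CUBIC))
E
```

```text
scene red [203. 115.] 1395 ztop 0.058 top-mean [ 0.3211 -0.8906  0.0558] rect [ 301.8 -917.1] [225.5 113.4] 6.3
scene red [ 77. 202.] 2896 ztop 0.014 top-mean [ 0.8222 -0.6724  0.0116] rect [ 820.5 -678.5] [152.9 216.4] 14.6
scene red [283. 240.] 211 ztop 0.205 top-mean [0.6624 0.0018 0.2038] rect [6.611e+02 5.000e-01] [25.5 26.9] 1.2
scene red [253. 260.] 325 ztop 0.088 top-mean [ 0.6565 -0.1127  0.0863] rect [ 655.2 -114.3] [38.5 36.2] 82.1
scene red [328. 318.] 444 ztop 0.088 top-mean [0.6484 0.1027 0.0865] rect [647.5 101.8] [37.3 36.6] 48.0
scene yel [602. 108.] 115 ztop 0.155 top-mean [-0.4641  0.0498  0.1519] rect [-464.7   49.8] [48.3 16.7] 84.5
scene yel [285. 272.] 1258 ztop 0.153 top-mean [0.6656 0.006  0.152 ] rect [661.   -0.7] [57. 61.] 79.3
scene yel [515. 360.] 1987 ztop 0.012 top-mean [0.4143 0.3502 0.0082] rect [413.2 347.1] [83.5 90.6] 76.1
scene grn [334. 251.] 1273 ztop 0.010 top-mean [ 0.4504 -0.0966  0.0062] rect [449.7 -98.6] [ 90.9 114.2] 85.9
scene grn [282. 298.] 1046 ztop 0.103 top-mean [0.6869 0.0027 0.101 ] rect [664.  -1.] [57.4 83.7] 77.3
scene blu [20
[... 1333 characters left out ...]
mean [ 0.448  -0.0976  0.0056] rect [448.2 -97.7] [ 86.9 113.1] 85.2
top blu [338. 179.] 63 ztop 0.055 top-mean [ 0.6881 -0.0397  0.052 ] rect [683.7 -39.5] [ 5.8 46.8] 78.3
top blu [311. 213.] 235 ztop 0.065 top-mean [0.6216 0.0126 0.0705] rect [621.    9.4] [53.6  1.5] 77.7
top blu [474. 298.] 2942 ztop 0.008 top-mean [ 0.4452 -0.3303  0.0051] rect [ 446.  -330.7] [138.7  93.2] 16.5
counter 0.097 [449.6 104. ] [90.1 90.5] 0.2
 housing [449.8 104.7] [110.3 110. ] 78.08297729492188
bottle 0.107 [630.1 200.9] [24.6 24.8] 19.2
beaker 0.088 [ 662.1 -202.6] [66.8 64.9] 1.4
vialA 0.09 [644.4 101.2] [36.5 36. ] 3.3
vialB 0.09 [ 653.3 -114.3] [34.8 36.1] 0.3
pile 0.205 [658.6   0.8] [25.5 23.6] 0.4
```

View pics/crop.png

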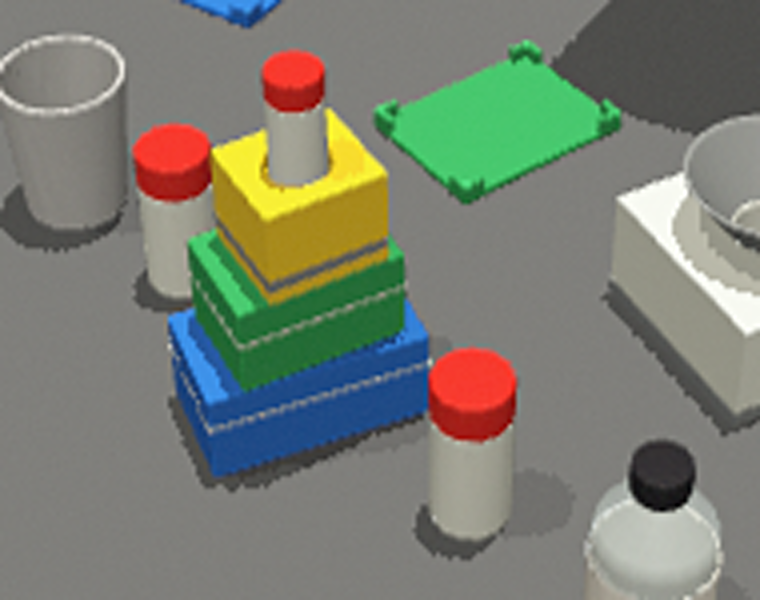

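The crop confirms it. The pile's vial at crop (293,115) sits in the yellow block with its top at z≈0.205 and a diameter of about 26 mm. The two on the bench are 36 mm wide, so they are the larger decoys. First I'll turn the tool to a -10° yaw and rise.

```bash
cat > g.py <<'E'
import sys
from h import *
# usage: g.py x y z yaw_deg -> remaining move in tool axes (cm, deg)
x,y,z,a=map(float,sys.argv[1:5]); s=manip.sense(); R=np.array(s["orientation"]).reshape(3,3); p=np.array(s["position"])
ar=np.radians(a); G=np.array([[np.cos(ar),np.sin(ar),0],[np.sin(ar),-np.cos(ar),0],[0,0,-1]])
print("t",round(s["t"],2),"p",p.round(4),"d_tool cm",(R.T@(np.array([x,y,z])-p)*100).round(2),"rot deg",np.degrees(cv2.Rodrigues(R.T@G)[0].ravel()).round(2),"open",round(s["opening"],4),"gf",round(float(np.max(s["grasp_force"])),1))
E
echo
```

Emit:
{"method": "move_arm", "body": {
  "series": [
    {"rz": 6.4,"tz": -1.2,"grip": 1},
    {"rz": 6.4,"tz": -1.2,"grip": 1},
    {"rz": 6.4,"tz": -1.2,"grip": 1},
    {"rz": 6.4,"tz": -1.2,"grip": 1},
    {"rz": 6.4,"tz": -1.2,"grip": 1}
  ]
}}

```text
invalid input at $.series[0]: expected keys tx, ty, tz, rx, ry, rz, grip
```

```bash
python3 g.py .660 .0005 .28 -10
```

```text
t 0.1 p [ 0.2094 -0.5082  0.2182] d_tool cm [ 61.04 -29.88  -6.15] rot deg [-6.000e-02  1.000e-02  3.239e+01] open 0.0932 gf 0.0
```

Emit:
{"method": "move_arm", "body": {
  "series": [
    {"tx": 0,"ty": 0,"tz": -1.2,"rx": 0,"ry": 0,"rz": 6.48,"grip": 1},
    {"tx": 0,"ty": 0,"tz": -1.2,"rx": 0,"ry": 0,"rz": 6.48,"grip": 1},
    {"tx": 0,"ty": 0,"tz": -1.2,"rx": 0,"ry": 0,"rz": 6.48,"grip": 1},
    {"tx": 0,"ty": 0,"tz": -1.2,"rx": 0,"ry": 0,"rz": 6.48,"grip": 1},
    {"tx": 0,"ty": 0,"tz": -1.2,"rx": 0,"ry": 0,"rz": 6.48,"grip": 1}
  ],
  "grip_force": 15
}}

```text
t: 0.52
position: [0.2094, -0.5083, 0.2789]
orientation: [[0.984, -0.179, -0.0], [-0.179, -0.984, 0.001], [-0.0, -0.001, -1.0]]
ft_force: [0.0, 0.2, 0.6]
opening: 0.0931
grasp_force: 0.0
```

```bash
python3 g.py .660 .0005 .28 -10
```

```text
t 0.52 p [ 0.2094 -0.5083  0.2789] d_tool cm [ 35.2  -58.14  -0.08] rot deg [-0.04  0.02 -0.33] open 0.0931 gf 0.0
```

Emit:
{"method": "move_arm", "body": {
  "series": [
    {"tx": 1.76,"ty": -2.9,"tz": 0,"rx": 0,"ry": 0,"rz": 0,"grip": 1},
    {"tx": 1.76,"ty": -2.9,"tz": 0,"rx": 0,"ry": 0,"rz": 0,"grip": 1},
    {"tx": 1.76,"ty": -2.9,"tz": 0,"rx": 0,"ry": 0,"rz": 0,"grip": 1},
    {"tx": 1.76,"ty": -2.9,"tz": 0,"rx": 0,"ry": 0,"rz": 0,"grip": 1},
    {"tx": 1.76,"ty": -2.9,"tz": 0,"rx": 0,"ry": 0,"rz": 0,"grip": 1}
  ]
}}

```text
t: 0.93
position: [0.3221, -0.3796, 0.2784]
orientation: [[0.985, -0.174, -0.0], [-0.174, -0.985, 0.0], [-0.0, -0.0, -1.0]]
ft_force: [0.8, -0.9, -0.2]
opening: 0.0932
grasp_force: 0.0
```

Emit:
{"method": "move_arm", "body": {
  "series": [
    {"tx": 1.76,"ty": -2.9,"tz": 0,"rx": 0,"ry": 0,"rz": 0,"grip": 1},
    {"tx": 1.76,"ty": -2.9,"tz": 0,"rx": 0,"ry": 0,"rz": 0,"grip": 1},
    {"tx": 1.76,"ty": -2.9,"tz": 0,"rx": 0,"ry": 0,"rz": 0,"grip": 1},
    {"tx": 1.76,"ty": -2.9,"tz": 0,"rx": 0,"ry": 0,"rz": 0,"grip": 1},
    {"tx": 1.76,"ty": -2.9,"tz": 0,"rx": 0,"ry": 0,"rz": 0,"grip": 1}
  ]
}}

```text
t: 1.35
position: [0.434, -0.252, 0.2785]
orientation: [[0.985, -0.174, -0.0], [-0.174, -0.985, 0.0], [-0.0, -0.0, -1.0]]
ft_force: [0.0, -0.5, 0.4]
opening: 0.0935
grasp_force: 0.0
```

Emit:
{"method": "move_arm", "body": {
  "series": [
    {"tx": 1.76,"ty": -2.9,"tz": 0,"rx": 0,"ry": 0,"rz": 0,"grip": 1},
    {"tx": 1.76,"ty": -2.9,"tz": 0,"rx": 0,"ry": 0,"rz": 0,"grip": 1},
    {"tx": 1.76,"ty": -2.9,"tz": 0,"rx": 0,"ry": 0,"rz": 0,"grip": 1},
    {"tx": 1.76,"ty": -2.9,"tz": 0,"rx": 0,"ry": 0,"rz": 0,"grip": 1},
    {"tx": 1.76,"ty": -2.9,"tz": 0,"rx": 0,"ry": 0,"rz": 0,"grip": 1}
  ]
}}

```text
t: 1.77
position: [0.5459, -0.1244, 0.2784]
orientation: [[0.985, -0.174, -0.0], [-0.174, -0.985, 0.0], [-0.001, -0.0, -1.0]]
ft_force: [-0.2, -0.6, 1.3]
opening: 0.093
grasp_force: 0.0
```

```bash
python3 g.py .660 .0005 .28 -10; python3 -c "
from h import *
im,P,M,K=cap('wrist'); save('w1.png',im); np.savez('w1.npz',im=im,P=P,M=M); print(M.round(3))"
```

```text
t 1.77 p [ 0.5459 -0.1244  0.2784] d_tool cm [  9.07 -14.29  -0.17] rot deg [-0.    0.03 -0.  ] open 0.093 gf 0.0
[[-0.174 -0.95  -0.258  0.618]
 [-0.985  0.168  0.046 -0.137]
 [ 0.     0.262 -0.965  0.444]
 [ 0.     0.     0.     1.   ]]
```

View pics/w1.png

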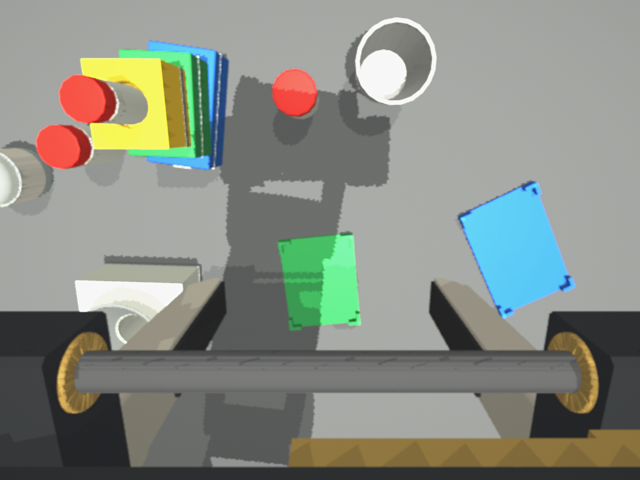

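The wrist view shows the pile at upper left (vial (88,98), block (130,105)), the green tray at (320,280), and the blue tray at (517,250). I'll refine the positions from it.

```bash
cat > m.py <<'E'
import sys
from h import *
# objects by colour/height: name:(hue lo,hi,zlo,zhi)
S=dict(cap=(None,.198,.212),yblock=((20,35),.145,.160),gbox=((45,80),.095,.110),bbox=((98,120),.045,.060),
 ytray=((20,35),-.003,.016),gtray=((45,80),-.003,.016),btray=((98,120),-.003,.016))
def meas(im,P):
    h=cv2.cvtColor(im,cv2.COLOR_RGB2HSV); H,Sa,V=[h[...,i].astype(int) for i in range(3)]
    for n,(hh,a,b) in S.items():
        m=(Sa>100)&(P[...,2]>a)&(P[...,2]<b)&(P[...,0]>.3)
        m&=((H<6)|(H>174)) if hh is None else (H>hh[0])&(H<hh[1])
        m=cv2.morphologyEx(m.astype(np.uint8),cv2.MORPH_OPEN,np.ones((3,3)))
        k,l,st,_=cv2.connectedComponentsWithStats(m)
        if k<2: continue
        i=1+st[1:,4].argmax()
        if st[i,4]<150: continue
        q=P[l==i]; r=cv2.minAreaRect((q[:,:2]*1000).astype(np.float32))
        w,hgt=r[1]; ang=r[2] if w>hgt else r[2]-90
        print(n,st[i,4],"z %.4f"%np.median(q[:,2]),"c",np.round(r[0],1),"size",np.round(sorted(r[1])[::-1],1),"xaxis deg",round(ang,1))
if __name__=="__main__":
    im,P,M,K=cap(sys.argv[1]); meas(im,P)
    if len(sys.argv)>2: save(sys.argv[2],im)
E
python3 -c "
from m import *
d=np.load('w1.npz'); meas(d['im'],d['P'])
d=np.load('scene.npz'); print(); meas(d['im'],d['P'])"; python3 g.py .660 .0005 .28 -10
```

```text
cap 1877 z 0.2035 c [660.6  -0.9] size [26.8 25.9] xaxis deg 64.2
yblock 4640 z 0.1516 c [ 6.61e+02 -6.00e-01] size [59.8 55.7] xaxis deg -10.0
gbox 1895 z 0.1013 c [663.7  -3.4] size [83.5 58.3] xaxis deg -12.1
bbox 523 z 0.0515 c [614.3  11.7] size [61.7 12.9] xaxis deg 81.0
gtray 6438 z 0.0036 c [446.2 -97.4] size [119.5  87.9] xaxis deg -4.2
btray 2759 z 0.0037 c [ 411.6 -343.3] size [94.9 83.4] xaxis deg -70.7

yblock 552 z 0.1519 c [661.   -0.7] size [61. 57.] xaxis deg -10.7
gbox 222 z 0.1017 c [697.3  -8.4] size [57.3 15.7] xaxis deg 77.9
bbox 231 z 0.0519 c [711.4 -14.9] size [64.5 20.1] xaxis deg 80.6
ytray 1987 z 0.0049 c [410.2 344.9] size [96.  89.6] xaxis deg -14.1
gtray 1258 z 0.0044 c [448.7 -98.7] size [115.8  92.2] xaxis deg -3.8
btray 1176 z 0.0043 c [ 448.4 -330.4] size [145.8  94.1] xaxis deg 17.2
t 1.82 p [ 0.5486 -0.1208  0.2782] d_tool cm [  8.89 -13.86  -0.16] rot deg [-0.1  -0.02  0.12] open 0.0931 gf 0.0
```

Emit:
{"method": "move_arm", "body": {
  "series": [
    {"tx": 1.78,"ty": -2.75,"tz": 0,"rx": 0,"ry": 0,"rz": 0,"grip": 1},
    {"tx": 1.78,"ty": -2.75,"tz": 0,"rx": 0,"ry": 0,"rz": 0,"grip": 1},
    {"tx": 1.78,"ty": -2.75,"tz": 0,"rx": 0,"ry": 0,"rz": 0,"grip": 1},
    {"tx": 1.78,"ty": -2.75,"tz": 0,"rx": 0,"ry": 0,"rz": 0,"grip": 1},
    {"tx": 1.0,"ty": -1.5,"tz": 0,"rx": 0,"ry": 0,"rz": 0,"grip": 1}
  ]
}}

```text
t: 2.23
position: [0.6481, -0.0145, 0.2779]
orientation: [[0.985, -0.172, -0.001], [-0.172, -0.985, 0.001], [-0.001, -0.0, -1.0]]
ft_force: [-0.5, -0.9, -0.2]
opening: 0.0928
grasp_force: 0.0
```

Emit:
{"method": "move_arm", "body": {
  "series": [
    {"tx": 0,"ty": 0,"tz": 0.5,"rx": 0,"ry": 0,"rz": 0,"grip": 1},
    {"tx": 0,"ty": 0,"tz": 0.5,"rx": 0,"ry": 0,"rz": 0,"grip": 1},
    {"tx": 0,"ty": 0,"tz": 0.5,"rx": 0,"ry": 0,"rz": 0,"grip": 1},
    {"tx": 0,"ty": 0,"tz": 0,"rx": 0,"ry": 0,"rz": 0,"grip": 1},
    {"tx": 0,"ty": 0,"tz": 0,"rx": 0,"ry": 0,"rz": 0,"grip": 1}
  ]
}}

```text
t: 2.65
position: [0.6462, -0.0179, 0.2634]
orientation: [[0.985, -0.175, -0.001], [-0.175, -0.985, -0.0], [-0.001, 0.0, -1.0]]
ft_force: [0.8, 0.5, 0.3]
opening: 0.0931
grasp_force: 0.0
```

```bash
python3 g.py .6605 -.001 .160 -10
```

```text
t 2.65 p [ 0.6462 -0.0179  0.2634] d_tool cm [ 1.12 -1.92 10.34] rot deg [ 0.01  0.04 -0.07] open 0.0931 gf 0.0
```

Emit:
{"method": "move_arm", "body": {
  "series": [
    {"tx": 0.56,"ty": -0.96,"tz": 0.5,"rx": 0,"ry": 0,"rz": 0,"grip": 1},
    {"tx": 0.56,"ty": -0.96,"tz": 0.8,"rx": 0,"ry": 0,"rz": 0,"grip": 1},
    {"tx": 0,"ty": 0,"tz": 1.2,"rx": 0,"ry": 0,"rz": 0,"grip": 1},
    {"tx": 0,"ty": 0,"tz": 1.5,"rx": 0,"ry": 0,"rz": 0,"grip": 1},
    {"tx": 0,"ty": 0,"tz": 1.5,"rx": 0,"ry": 0,"rz": 0,"grip": 1}
  ]
}}

```text
t: 3.07
position: [0.6611, 0.0005, 0.2068]
orientation: [[0.985, -0.173, -0.001], [-0.173, -0.985, 0.0], [-0.001, 0.0, -1.0]]
ft_force: [-0.1, 0.2, -0.9]
opening: 0.0931
grasp_force: 0.0
```

Emit:
{"method": "move_arm", "body": {
  "series": [
    {"tx": 0,"ty": 0,"tz": 1.5,"rx": 0,"ry": 0,"rz": 0,"grip": 1},
    {"tx": 0,"ty": 0,"tz": 1.5,"rx": 0,"ry": 0,"rz": 0,"grip": 1},
    {"tx": 0,"ty": 0,"tz": 1.0,"rx": 0,"ry": 0,"rz": 0,"grip": 1},
    {"tx": 0,"ty": 0,"tz": 0.6,"rx": 0,"ry": 0,"rz": 0,"grip": 1},
    {"tx": 0,"ty": 0,"tz": 0,"rx": 0,"ry": 0,"rz": 0,"grip": 1}
  ]
}}

```text
t: 3.48
position: [0.6606, 0.0001, 0.1609]
orientation: [[0.985, -0.174, -0.002], [-0.174, -0.985, 0.0], [-0.002, 0.0, -1.0]]
ft_force: [0.1, -0.7, 0.5]
opening: 0.093
grasp_force: 0.0
```

```bash
python3 g.py .6605 -.001 .160 -10
```

```text
t 3.48 p [6.606e-01 1.000e-04 1.609e-01] d_tool cm [0.01 0.11 0.09] rot deg [0.02 0.14 0.  ] open 0.093 gf 0.0
```

Emit:
{"method": "move_arm", "body": {
  "series": [
    {"tx": 0,"ty": 0.1,"tz": 0,"rx": 0,"ry": 0,"rz": 0,"grip": 1},
    {"tx": 0,"ty": 0,"tz": 0,"rx": 0,"ry": 0,"rz": 0,"grip": 0.4},
    {"tx": 0,"ty": 0,"tz": 0,"rx": 0,"ry": 0,"rz": 0,"grip": 0.3},
    {"tx": 0,"ty": 0,"tz": 0,"rx": 0,"ry": 0,"rz": 0,"grip": 0.2},
    {"tx": 0,"ty": 0,"tz": 0,"rx": 0,"ry": 0,"rz": 0,"grip": 0.1}
  ],
  "grip_force": 12
}}

```text
t: 3.9
position: [0.6612, -0.0011, 0.1631]
orientation: [[0.985, -0.174, 0.001], [-0.174, -0.985, -0.0], [0.001, -0.0, -1.0]]
ft_force: [-0.7, 0.5, -0.6]
opening: 0.0713
grasp_force: 0.0
```

Emit:
{"method": "move_arm", "body": {
  "series": [
    {"tx": 0,"ty": 0,"tz": 0,"rx": 0,"ry": 0,"rz": 0,"grip": 0.1},
    {"tx": 0,"ty": 0,"tz": 0,"rx": 0,"ry": 0,"rz": 0,"grip": 0.1},
    {"tx": 0,"ty": 0,"tz": 0,"rx": 0,"ry": 0,"rz": 0,"grip": 0.1},
    {"tx": 0,"ty": 0,"tz": 0,"rx": 0,"ry": 0,"rz": 0,"grip": 0.1},
    {"tx": 0,"ty": 0,"tz": 0,"rx": 0,"ry": 0,"rz": 0,"grip": 0.1}
  ]
}}

```text
t: 4.32
position: [0.661, -0.0011, 0.1626]
orientation: [[0.985, -0.174, -0.0], [-0.174, -0.985, -0.0], [-0.0, 0.0, -1.0]]
ft_force: [-0.0, -0.8, 0.0]
opening: 0.0377
grasp_force: 0.0
```

Emit:
{"method": "move_arm", "body": {
  "series": [
    {"tx": 0,"ty": 0,"tz": 0,"rx": 0,"ry": 0,"rz": 0,"grip": 0.1},
    {"tx": 0,"ty": 0,"tz": 0,"rx": 0,"ry": 0,"rz": 0,"grip": 0.1},
    {"tx": 0,"ty": 0,"tz": 0,"rx": 0,"ry": 0,"rz": 0,"grip": 0.1},
    {"tx": 0,"ty": 0,"tz": 0,"rx": 0,"ry": 0,"rz": 0,"grip": 0.1},
    {"tx": 0,"ty": 0,"tz": 0,"rx": 0,"ry": 0,"rz": 0,"grip": 0.1}
  ]
}}

```text
t: 4.73
position: [0.661, -0.0011, 0.1627]
orientation: [[0.985, -0.174, 0.0], [-0.174, -0.985, 0.0], [-0.0, -0.0, -1.0]]
ft_force: [0.2, 1.2, -0.4]
opening: 0.0267
grasp_force: 12.0
```

Emit:
{"method": "move_arm", "body": {
  "series": [
    {"tx": 0,"ty": 0,"tz": -0.4,"rx": 0,"ry": 0,"rz": 0,"grip": 0.1},
    {"tx": 0,"ty": 0,"tz": -0.8,"rx": 0,"ry": 0,"rz": 0,"grip": 0.1},
    {"tx": 0,"ty": 0,"tz": -1,"rx": 0,"ry": 0,"rz": 0,"grip": 0.1},
    {"tx": 0,"ty": 0,"tz": -1,"rx": 0,"ry": 0,"rz": 0,"grip": 0.1},
    {"tx": 0,"ty": 0,"tz": -0.4,"rx": 0,"ry": 0,"rz": 0,"grip": 0.1}
  ]
}}

```text
t: 5.15
position: [0.6618, -0.0011, 0.2012]
orientation: [[0.985, -0.174, 0.003], [-0.174, -0.985, -0.0], [0.003, -0.0, -1.0]]
ft_force: [-0.7, -0.8, 0.5]
opening: 0.0268
grasp_force: 12.0
```

```bash
python3 g.py .4497 .1043 .20 -10; python3 m.py wrist w2.png
```

```text
t 5.15 p [ 0.6618 -0.0011  0.2012] d_tool cm [-22.72  -6.69   0.06] rot deg [-0.02 -0.17 -0.01] open 0.0268 gf 12.0
yblock 4562 z 0.1516 c [668.7  -1.8] size [54.  45.3] xaxis deg 79.9
gbox 1937 z 0.1015 c [696.9  -9.9] size [57.8 17.7] xaxis deg 75.8
bbox 1479 z 0.0516 c [710.6 -17.5] size [62.1 16.5] xaxis deg 75.7
ytray 1617 z 0.0036 c [443.3 348.8] size [87.7 35.4] xaxis deg 76.9
btray 208 z 0.0056 c [ 494.5 -278.5] size [19.  17.6] xaxis deg 16.3
```

View pics/w2.png

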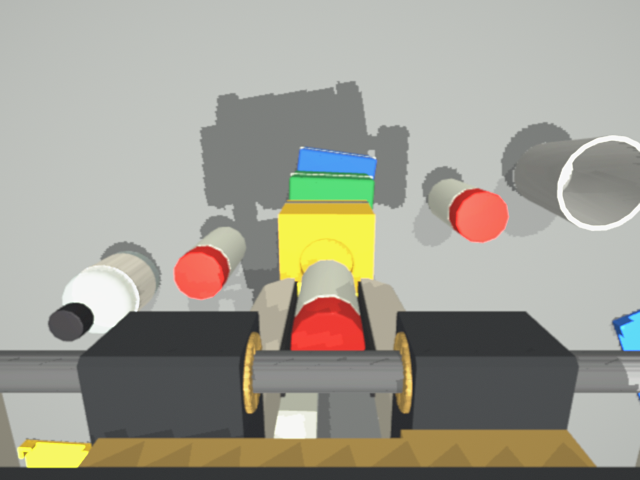

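The vial is held upright between the fingers (327,310) and the block has stayed put. I'll carry it to the counter.

Emit:
{"method": "move_arm", "body": {
  "series": [
    {"tx": -1.2,"ty": -0.35,"tz": 0,"rx": 0,"ry": 0,"rz": 0,"grip": 0.1},
    {"tx": -2.4,"ty": -0.7,"tz": 0,"rx": 0,"ry": 0,"rz": 0,"grip": 0.1},
    {"tx": -2.4,"ty": -0.7,"tz": 0,"rx": 0,"ry": 0,"rz": 0,"grip": 0.1},
    {"tx": -2.4,"ty": -0.7,"tz": 0,"rx": 0,"ry": 0,"rz": 0,"grip": 0.1},
    {"tx": -2.4,"ty": -0.7,"tz": 0,"rx": 0,"ry": 0,"rz": 0,"grip": 0.1}
  ]
}}

```text
t: 5.62
position: [0.5589, 0.0491, 0.1986]
orientation: [[0.985, -0.174, -0.0], [-0.174, -0.985, 0.0], [-0.0, -0.0, -1.0]]
ft_force: [-0.6, -0.0, -0.1]
opening: 0.0265
grasp_force: 12.0
```

Emit:
{"method": "move_arm", "body": {
  "series": [
    {"tx": -2.4,"ty": -0.7,"tz": 0,"rx": 0,"ry": 0,"rz": 0,"grip": 0.1},
    {"tx": -2.4,"ty": -0.7,"tz": 0,"rx": 0,"ry": 0,"rz": 0,"grip": 0.1},
    {"tx": -2.4,"ty": -0.7,"tz": 0,"rx": 0,"ry": 0,"rz": 0,"grip": 0.1},
    {"tx": -2.4,"ty": -0.7,"tz": 0,"rx": 0,"ry": 0,"rz": 0,"grip": 0.1},
    {"tx": -1.4,"ty": -0.4,"tz": 0,"rx": 0,"ry": 0,"rz": 0,"grip": 0.1}
  ]
}}

```text
t: 6.03
position: [0.4553, 0.1001, 0.1987]
orientation: [[0.985, -0.173, -0.0], [-0.173, -0.985, 0.0], [-0.0, -0.0, -1.0]]
ft_force: [0.3, 0.1, -0.4]
opening: 0.0265
grasp_force: 12.0
```

Emit:
{"method": "move_arm", "body": {
  "series": [
    {"tx": -0.8,"ty": -0.3,"tz": 0,"rx": 0,"ry": 0,"rz": 0,"grip": 0.1},
    {"tx": 0,"ty": 0,"tz": 0,"rx": 0,"ry": 0,"rz": 0,"grip": 0.1},
    {"tx": 0,"ty": 0,"tz": 0,"rx": 0,"ry": 0,"rz": 0,"grip": 0.1},
    {"tx": 0,"ty": 0,"tz": 0,"rx": 0,"ry": 0,"rz": 0,"grip": 0.1},
    {"tx": 0,"ty": 0,"tz": 0,"rx": 0,"ry": 0,"rz": 0,"grip": 0.1}
  ]
}}

```text
t: 6.45
position: [0.4507, 0.1034, 0.1986]
orientation: [[0.985, -0.174, 0.0], [-0.174, -0.985, -0.0], [0.0, 0.0, -1.0]]
ft_force: [0.0, -0.0, 0.3]
opening: 0.0267
grasp_force: 12.0
```

```bash
python3 g.py .4497 .1043 .105 -10; python3 - <<'E'
from h import *
im,P,M,K=cap("top")
h=cv2.cvtColor(im,cv2.COLOR_RGB2HSV)
r=(h[...,1]>110)&((h[...,0]<6)|(h[...,0]>174))&(P[...,0]<.55)&(P[...,1]>0)
print(r.sum(), np.nanmean(P[r],0) if r.sum() else "")
E
```

```text
t 6.45 p [0.4507 0.1034 0.1986] d_tool cm [-0.12 -0.08  9.36] rot deg [ 0.   -0.01 -0.04] open 0.0267 gf 12.0
0
```

Emit:
{"method": "move_arm", "body": {
  "series": [
    {"tx": -0.1,"ty": -0.1,"tz": 1.0,"rx": 0,"ry": 0,"rz": 0,"grip": 0.1},
    {"tx": 0,"ty": 0,"tz": 1.8,"rx": 0,"ry": 0,"rz": 0,"grip": 0.1},
    {"tx": 0,"ty": 0,"tz": 2,"rx": 0,"ry": 0,"rz": 0,"grip": 0.1},
    {"tx": 0,"ty": 0,"tz": 2,"rx": 0,"ry": 0,"rz": 0,"grip": 0.1},
    {"tx": 0,"ty": 0,"tz": 1.5,"rx": 0,"ry": 0,"rz": 0,"grip": 0.1}
  ]
}}

```text
t: 6.92
position: [0.4486, 0.1047, 0.1135]
orientation: [[0.985, -0.174, -0.002], [-0.174, -0.985, -0.0], [-0.002, 0.0, -1.0]]
ft_force: [0.6, -0.5, -1.4]
opening: 0.0269
grasp_force: 12.0
```

Emit:
{"method": "move_arm", "body": {
  "series": [
    {"tx": 0,"ty": 0,"tz": 0.9,"rx": 0,"ry": 0,"rz": 0,"grip": 0.1},
    {"tx": 0,"ty": 0,"tz": 0,"rx": 0,"ry": 0,"rz": 0,"grip": 0.1},
    {"tx": 0,"ty": 0,"tz": 0,"rx": 0,"ry": 0,"rz": 0,"grip": 0.1},
    {"tx": 0,"ty": 0,"tz": 0,"rx": 0,"ry": 0,"rz": 0,"grip": 0.1},
    {"tx": 0,"ty": 0,"tz": 0,"rx": 0,"ry": 0,"rz": 0,"grip": 0.1}
  ]
}}

```text
t: 7.33
position: [0.4497, 0.1049, 0.1074]
orientation: [[0.985, -0.174, 0.002], [-0.174, -0.985, 0.0], [0.001, -0.0, -1.0]]
ft_force: [0.2, 0.8, -0.2]
opening: 0.0267
grasp_force: 12.0
```

```bash
python3 g.py .4497 .1043 .105 -10
```

```text
t 7.33 p [0.4497 0.1049 0.1074] d_tool cm [0.01 0.06 0.24] rot deg [-0.03 -0.09 -0.01] open 0.0267 gf 12.0
```

Release.

Emit:
{"method": "move_arm", "body": {
  "series": [
    {"tx": 0,"ty": 0,"tz": 0,"rx": 0,"ry": 0,"rz": 0,"grip": 0.5},
    {"tx": 0,"ty": 0,"tz": 0,"rx": 0,"ry": 0,"rz": 0,"grip": 0.5},
    {"tx": 0,"ty": 0,"tz": 0,"rx": 0,"ry": 0,"rz": 0,"grip": 0.5},
    {"tx": 0,"ty": 0,"tz": 0,"rx": 0,"ry": 0,"rz": 0,"grip": 0.5},
    {"tx": 0,"ty": 0,"tz": 0,"rx": 0,"ry": 0,"rz": 0,"grip": 0.5}
  ]
}}

```text
t: 7.75
position: [0.4492, 0.1049, 0.1067]
orientation: [[0.985, -0.174, 0.0], [-0.174, -0.985, 0.0], [0.0, -0.0, -1.0]]
ft_force: [-0.4, -0.9, -0.1]
opening: 0.046
grasp_force: 0.0
```

Emit:
{"method": "move_arm", "body": {
  "series": [
    {"tx": 0,"ty": 0,"tz": -2,"rx": 0,"ry": 0,"rz": 0,"grip": 0.5},
    {"tx": 0,"ty": 0,"tz": -3,"rx": 0,"ry": 0,"rz": 0,"grip": 0.5},
    {"tx": 0,"ty": 0,"tz": -3,"rx": 0,"ry": 0,"rz": 0,"grip": 1},
    {"tx": 0,"ty": 0,"tz": -3,"rx": 0,"ry": 0,"rz": 0,"grip": 1},
    {"tx": 0,"ty": 0,"tz": -2,"rx": 0,"ry": 0,"rz": 0,"grip": 1}
  ]
}}

```text
t: 8.17
position: [0.4496, 0.105, 0.2394]
orientation: [[0.985, -0.174, 0.003], [-0.174, -0.985, 0.0], [0.002, -0.001, -1.0]]
ft_force: [0.5, -0.1, 1.1]
opening: 0.062
grasp_force: 0.0
```

```bash
python3 g.py .660 -.001 .23 -10; python3 - <<'E'
from h import *
im,P,M,K=cap("scene"); save("s2.png",cv2.resize(im[220:380,250:450],None,fx=4,fy=3.75))
h=cv2.cvtColor(im,cv2.COLOR_RGB2HSV)
r=(h[...,1]>110)&((h[...,0]<6)|(h[...,0]>174))&(P[...,0]<.55)&(P[...,1]>0)
print(r.sum(), np.nanmean(P[r],0) if r.sum() else "")
E
```

```text
t 8.17 p [0.4496 0.105  0.2394] d_tool cm [22.56  6.78  0.99] rot deg [-0.05 -0.14 -0.01] open 0.062 gf 0.0
98 [0.45169123 0.10382098 0.06796985]
```

View pics/s2.png

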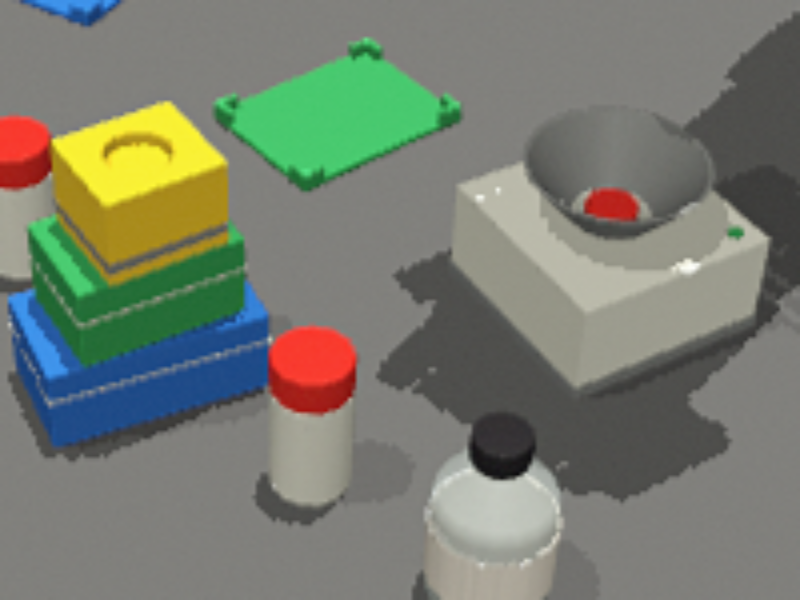

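The vial is down in the well: red cap at crop (610,207), top at z≈0.068. The pile is intact. Next is the yellow block.

Emit:
{"method": "move_arm", "body": {
  "series": [
    {"tx": 1.3,"ty": 0.4,"tz": 0,"rx": 0,"ry": 0,"rz": 0,"grip": 1},
    {"tx": 2.4,"ty": 0.72,"tz": 0,"rx": 0,"ry": 0,"rz": 0,"grip": 1},
    {"tx": 2.4,"ty": 0.72,"tz": 0,"rx": 0,"ry": 0,"rz": 0,"grip": 1},
    {"tx": 2.4,"ty": 0.72,"tz": 0,"rx": 0,"ry": 0,"rz": 0,"grip": 1},
    {"tx": 2.4,"ty": 0.72,"tz": 0,"rx": 0,"ry": 0,"rz": 0,"grip": 1}
  ]
}}

```text
t: 8.63
position: [0.552, 0.0525, 0.2351]
orientation: [[0.985, -0.174, -0.002], [-0.174, -0.985, -0.0], [-0.002, 0.0, -1.0]]
ft_force: [0.4, -0.2, -0.1]
opening: 0.0927
grasp_force: 0.0
```

Emit:
{"method": "move_arm", "body": {
  "series": [
    {"tx": 2.4,"ty": 0.72,"tz": 0,"rx": 0,"ry": 0,"rz": 0,"grip": 1},
    {"tx": 2.4,"ty": 0.72,"tz": 0,"rx": 0,"ry": 0,"rz": 0,"grip": 1},
    {"tx": 2.4,"ty": 0.72,"tz": 0,"rx": 0,"ry": 0,"rz": 0,"grip": 1},
    {"tx": 2.4,"ty": 0.72,"tz": 0,"rx": 0,"ry": 0,"rz": 0,"grip": 1},
    {"tx": 1.4,"ty": 0.42,"tz": 0,"rx": 0,"ry": 0,"rz": 0,"grip": 1}
  ]
}}

```text
t: 9.05
position: [0.6551, 0.0001, 0.2343]
orientation: [[0.985, -0.175, -0.002], [-0.175, -0.985, -0.0], [-0.002, 0.0, -1.0]]
ft_force: [0.0, -0.5, -0.1]
opening: 0.093
grasp_force: 0.0
```

Emit:
{"method": "move_arm", "body": {
  "series": [
    {"tx": 0.7,"ty": 0.2,"tz": 0.5,"rx": 0,"ry": 0,"rz": 0,"grip": 1},
    {"tx": 0,"ty": 0,"tz": 1,"rx": 0,"ry": 0,"rz": 0,"grip": 1},
    {"tx": 0,"ty": 0,"tz": 1,"rx": 0,"ry": 0,"rz": 0,"grip": 1},
    {"tx": 0,"ty": 0,"tz": 0.5,"rx": 0,"ry": 0,"rz": 0,"grip": 1},
    {"tx": 0,"ty": 0,"tz": 0,"rx": 0,"ry": 0,"rz": 0,"grip": 1}
  ]
}}

```text
t: 9.47
position: [0.6586, -0.0007, 0.2046]
orientation: [[0.985, -0.173, -0.003], [-0.173, -0.985, 0.0], [-0.003, 0.0, -1.0]]
ft_force: [-0.0, 0.5, -0.2]
opening: 0.0929
grasp_force: 0.0
```

```bash
python3 m.py scene; python3 g.py .661 -.0007 .108 -10
```

```text
yblock 652 z 0.1519 c [6.607e+02 6.000e-01] size [61.3 60.2] xaxis deg -9.2
gbox 198 z 0.1019 c [697.2  -8.1] size [58.6 15.7] xaxis deg 77.9
bbox 219 z 0.0520 c [708.5 -16. ] size [62.7 18.1] xaxis deg 72.2
ytray 1980 z 0.0050 c [410.5 344.8] size [95.1 90.6] xaxis deg -14.8
gtray 1249 z 0.0044 c [449.2 -98.7] size [115.   89.2] xaxis deg -3.7
btray 300 z 0.0081 c [674.9  26.3] size [108.3   9.5] xaxis deg -20.7
t 9.52 p [ 0.6591 -0.0007  0.2058] d_tool cm [ 0.2  -0.04  9.78] rot deg [0.01 0.1  0.02] open 0.0928 gf 0.0
```

Emit:
{"method": "move_arm", "body": {
  "series": [
    {"tx": 0.15,"ty": 0,"tz": 1.2,"rx": 0,"ry": 0,"rz": 0,"grip": 1},
    {"tx": 0,"ty": 0,"tz": 1.8,"rx": 0,"ry": 0,"rz": 0,"grip": 1},
    {"tx": 0,"ty": 0,"tz": 1.8,"rx": 0,"ry": 0,"rz": 0,"grip": 1},
    {"tx": 0,"ty": 0,"tz": 1.8,"rx": 0,"ry": 0,"rz": 0,"grip": 1},
    {"tx": 0,"ty": 0,"tz": 1.5,"rx": 0,"ry": 0,"rz": 0,"grip": 1}
  ]
}}

```text
t: 9.93
position: [0.6611, -0.0012, 0.1242]
orientation: [[0.985, -0.174, -0.0], [-0.174, -0.985, 0.0], [-0.0, 0.0, -1.0]]
ft_force: [0.1, 0.0, 0.3]
opening: 0.093
grasp_force: 0.0
```

Emit:
{"method": "move_arm", "body": {
  "series": [
    {"tx": 0,"ty": 0,"tz": 1,"rx": 0,"ry": 0,"rz": 0,"grip": 1},
    {"tx": 0,"ty": 0,"tz": 0.5,"rx": 0,"ry": 0,"rz": 0,"grip": 1},
    {"tx": 0,"ty": 0,"tz": 0,"rx": 0,"ry": 0,"rz": 0,"grip": 1},
    {"tx": 0,"ty": 0,"tz": 0,"rx": 0,"ry": 0,"rz": 0,"grip": 1},
    {"tx": 0,"ty": 0,"tz": 0,"rx": 0,"ry": 0,"rz": 0,"grip": 1}
  ]
}}

```text
t: 10.35
position: [0.662, -0.0015, 0.1117]
orientation: [[0.985, -0.174, 0.002], [-0.174, -0.985, -0.0], [0.002, -0.0, -1.0]]
ft_force: [0.6, -0.0, -0.4]
opening: 0.0933
grasp_force: 0.0
```

```bash
python3 g.py .661 -.0007 .108 -10
```

```text
t 10.35 p [ 0.662  -0.0015  0.1117] d_tool cm [-0.11 -0.06  0.37] rot deg [-0.01 -0.09 -0.01] open 0.0933 gf 0.0
```

Emit:
{"method": "move_arm", "body": {
  "series": [
    {"tx": -0.1,"ty": -0.05,"tz": 0.25,"rx": 0,"ry": 0,"rz": 0,"grip": 1},
    {"tx": 0,"ty": 0,"tz": 0,"rx": 0,"ry": 0,"rz": 0,"grip": 0.65},
    {"tx": 0,"ty": 0,"tz": 0,"rx": 0,"ry": 0,"rz": 0,"grip": 0.55},
    {"tx": 0,"ty": 0,"tz": 0,"rx": 0,"ry": 0,"rz": 0,"grip": 0.5},
    {"tx": 0,"ty": 0,"tz": 0,"rx": 0,"ry": 0,"rz": 0,"grip": 0.4}
  ],
  "grip_force": 20
}}

```text
t: 10.77
position: [0.6606, -0.0008, 0.1083]
orientation: [[0.985, -0.174, 0.0], [-0.174, -0.985, -0.0], [0.0, -0.0, -1.0]]
ft_force: [-0.1, 0.2, 0.2]
opening: 0.0707
grasp_force: 0.0
```

Emit:
{"method": "move_arm", "body": {
  "series": [
    {"tx": 0,"ty": 0,"tz": 0,"rx": 0,"ry": 0,"rz": 0,"grip": 0.4},
    {"tx": 0,"ty": 0,"tz": 0,"rx": 0,"ry": 0,"rz": 0,"grip": 0.4},
    {"tx": 0,"ty": 0,"tz": 0,"rx": 0,"ry": 0,"rz": 0,"grip": 0.4},
    {"tx": 0,"ty": 0,"tz": 0,"rx": 0,"ry": 0,"rz": 0,"grip": 0.4},
    {"tx": 0,"ty": 0,"tz": 0,"rx": 0,"ry": 0,"rz": 0,"grip": 0.4}
  ]
}}

```text
t: 11.18
position: [0.6606, -0.0008, 0.1082]
orientation: [[0.985, -0.174, 0.0], [-0.174, -0.985, 0.0], [0.0, -0.0, -1.0]]
ft_force: [0.4, 0.3, -0.0]
opening: 0.0535
grasp_force: 20.0
```

Emit:
{"method": "move_arm", "body": {
  "series": [
    {"tx": 0,"ty": 0,"tz": -0.4,"rx": 0,"ry": 0,"rz": 0,"grip": 0.4},
    {"tx": 0,"ty": 0,"tz": -0.8,"rx": 0,"ry": 0,"rz": 0,"grip": 0.4},
    {"tx": 0,"ty": 0,"tz": -1.2,"rx": 0,"ry": 0,"rz": 0,"grip": 0.4},
    {"tx": 0,"ty": 0,"tz": -1.2,"rx": 0,"ry": 0,"rz": 0,"grip": 0.4},
    {"tx": 0,"ty": 0,"tz": -0.8,"rx": 0,"ry": 0,"rz": 0,"grip": 0.4}
  ]
}}

```text
t: 11.6
position: [0.6612, -0.0008, 0.1546]
orientation: [[0.985, -0.174, 0.002], [-0.174, -0.985, -0.0], [0.002, -0.0, -1.0]]
ft_force: [0.4, 0.5, -2.0]
opening: 0.0539
grasp_force: 20.0
```

```bash
python3 g.py .412 .3475 .15 -14.3; python3 m.py wrist
```

```text
t 11.6 p [ 0.6612 -0.0008  0.1546] d_tool cm [-30.59 -29.97   0.4 ] rot deg [-0.02 -0.13  4.29] open 0.0539 gf 20.0
yblock 389 z 0.1520 c [690.4 -10.7] size [43.8  1.1] xaxis deg 79.9
gbox 4653 z 0.1015 c [691.8  -8.7] size [58.  26.7] xaxis deg 78.4
bbox 2023 z 0.0515 c [710.3 -17.4] size [62.1 16.9] xaxis deg 75.3
```

Emit:
{"method": "move_arm", "body": {
  "series": [
    {"tx": -0.8,"ty": -0.8,"tz": -1,"rx": 0,"ry": 0,"rz": 0,"grip": 0.4},
    {"tx": -1.6,"ty": -1.6,"tz": -1,"rx": 0,"ry": 0,"rz": 0,"grip": 0.4},
    {"tx": -2.2,"ty": -2.2,"tz": 0,"rx": 0,"ry": 0,"rz": 0,"grip": 0.4},
    {"tx": -2.5,"ty": -2.5,"tz": 0,"rx": 0,"ry": 0,"rz": 0,"grip": 0.4},
    {"tx": -2.5,"ty": -2.5,"tz": 0,"rx": 0,"ry": 0,"rz": 0,"grip": 0.4}
  ]
}}

```text
t: 12.07
position: [0.5811, 0.1118, 0.1725]
orientation: [[0.985, -0.174, -0.0], [-0.174, -0.985, 0.0], [-0.0, -0.0, -1.0]]
ft_force: [0.4, -0.1, -1.6]
opening: 0.0538
grasp_force: 20.0
```

Emit:
{"method": "move_arm", "body": {
  "series": [
    {"tx": -2.5,"ty": -2.5,"tz": 0,"rx": 0,"ry": 0,"rz": 0,"grip": 0.4},
    {"tx": -2.5,"ty": -2.5,"tz": 0,"rx": 0,"ry": 0,"rz": 0,"grip": 0.4},
    {"tx": -2.5,"ty": -2.5,"tz": 0,"rx": 0,"ry": 0,"rz": 0,"grip": 0.4},
    {"tx": -2.5,"ty": -2.5,"tz": 0,"rx": 0,"ry": 0,"rz": 0,"grip": 0.4},
    {"tx": -2.5,"ty": -2.5,"tz": 0,"rx": 0,"ry": 0,"rz": 0,"grip": 0.4}
  ]
}}

```text
t: 12.48
position: [0.4793, 0.2568, 0.1726]
orientation: [[0.985, -0.174, -0.0], [-0.174, -0.985, 0.0], [-0.0, -0.0, -1.0]]
ft_force: [0.8, 0.6, -1.7]
opening: 0.0538
grasp_force: 20.0
```

Emit:
{"method": "move_arm", "body": {
  "series": [
    {"tx": -2.5,"ty": -2.5,"tz": 0,"rx": 0,"ry": 0,"rz": 0,"grip": 0.4},
    {"tx": -2.2,"ty": -2.2,"tz": 0,"rx": 0,"ry": 0,"rz": 0,"grip": 0.4},
    {"tx": -1.5,"ty": -1.5,"tz": 0,"rx": 0,"ry": 0,"rz": 0,"grip": 0.4},
    {"tx": 0,"ty": 0,"tz": 0,"rx": 0,"ry": 0,"rz": 4.3,"grip": 0.4},
    {"tx": 0,"ty": 0,"tz": 0,"rx": 0,"ry": 0,"rz": 0,"grip": 0.4}
  ]
}}

```text
t: 12.9
position: [0.4296, 0.3282, 0.1725]
orientation: [[0.969, -0.248, -0.0], [-0.248, -0.969, 0.0], [-0.0, 0.0, -1.0]]
ft_force: [-1.3, -0.8, -2.2]
opening: 0.0542
grasp_force: 20.0
```

```bash
python3 g.py .412 .3475 .06 -14.3; python3 m.py wrist w3.png
```

```text
t 12.9 p [0.4296 0.3282 0.1725] d_tool cm [-2.18 -1.44 11.25] rot deg [ 0.    0.01 -0.06] open 0.0542 gf 20.0
ytray 3791 z 0.0037 c [439.9 342. ] size [85.6 36. ] xaxis deg 77.1
```

View pics/w3.png

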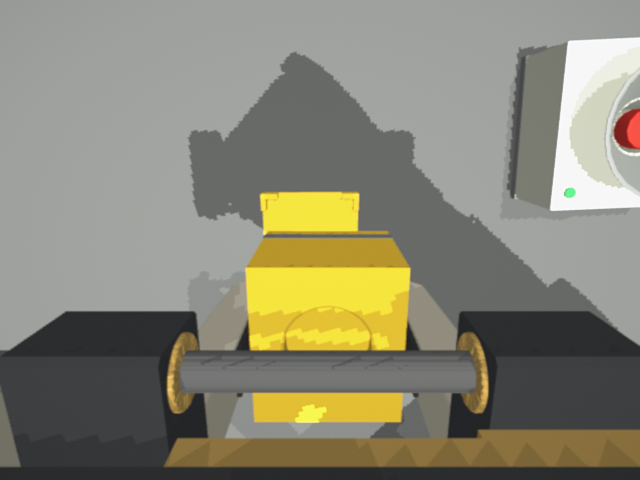

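The block is held square at (327,330), with the tray's far edge at (310,200). I'll centre it and lower.

Emit:
{"method": "move_arm", "body": {
  "series": [
    {"tx": -1.1,"ty": -0.7,"tz": 0.5,"rx": 0,"ry": 0,"rz": 0,"grip": 0.4},
    {"tx": -1.1,"ty": -0.7,"tz": 1.5,"rx": 0,"ry": 0,"rz": 0,"grip": 0.4},
    {"tx": 0,"ty": 0,"tz": 2.5,"rx": 0,"ry": 0,"rz": 0,"grip": 0.4},
    {"tx": 0,"ty": 0,"tz": 2.5,"rx": 0,"ry": 0,"rz": 0,"grip": 0.4},
    {"tx": 0,"ty": 0,"tz": 2.5,"rx": 0,"ry": 0,"rz": 0,"grip": 0.4}
  ]
}}

```text
t: 13.37
position: [0.4128, 0.3461, 0.0762]
orientation: [[0.969, -0.246, 0.0], [-0.246, -0.969, 0.0], [0.0, -0.0, -1.0]]
ft_force: [0.3, 0.7, -2.7]
opening: 0.0544
grasp_force: 20.0
```

Emit:
{"method": "move_arm", "body": {
  "series": [
    {"tx": 0,"ty": 0,"tz": 2,"rx": 0,"ry": 0,"rz": 0,"grip": 0.4},
    {"tx": 0,"ty": 0,"tz": 1.2,"rx": 0,"ry": 0,"rz": 0,"grip": 0.4},
    {"tx": 0,"ty": 0,"tz": 0.5,"rx": 0,"ry": 0,"rz": 0,"grip": 0.4},
    {"tx": 0,"ty": 0,"tz": 0,"rx": 0,"ry": 0,"rz": 0,"grip": 0.4},
    {"tx": 0,"ty": 0,"tz": 0,"rx": 0,"ry": 0,"rz": 0,"grip": 0.4}
  ]
}}

```text
t: 13.78
position: [0.4136, 0.3464, 0.0409]
orientation: [[0.969, -0.247, 0.001], [-0.247, -0.969, 0.001], [0.001, -0.001, -1.0]]
ft_force: [0.4, -0.3, -1.8]
opening: 0.0538
grasp_force: 20.0
```

```bash
python3 g.py .412 .3475 .0105 -14.3
```

```text
t 13.78 p [0.4136 0.3464 0.0409] d_tool cm [-0.18 -0.07  3.04] rot deg [-0.04 -0.03 -0.  ] open 0.0538 gf 20.0
```

Emit:
{"method": "move_arm", "body": {
  "series": [
    {"tx": -0.15,"ty": -0.05,"tz": 0.8,"rx": 0,"ry": 0,"rz": 0,"grip": 0.4},
    {"tx": 0,"ty": 0,"tz": 0.8,"rx": 0,"ry": 0,"rz": 0,"grip": 0.4},
    {"tx": 0,"ty": 0,"tz": 0.6,"rx": 0,"ry": 0,"rz": 0,"grip": 0.4},
    {"tx": 0,"ty": 0,"tz": 0.4,"rx": 0,"ry": 0,"rz": 0,"grip": 0.4},
    {"tx": 0,"ty": 0,"tz": 0.3,"rx": 0,"ry": 0,"rz": 0,"grip": 0.4}
  ]
}}

```text
t: 14.2
position: [0.4117, 0.3469, 0.0105]
orientation: [[0.969, -0.247, -0.0], [-0.247, -0.969, -0.0], [-0.0, 0.0, -1.0]]
ft_force: [-0.2, -0.1, -1.9]
opening: 0.054
grasp_force: 20.0
```

Emit:
{"method": "move_arm", "body": {
  "series": [
    {"tx": 0,"ty": 0,"tz": 0,"rx": 0,"ry": 0,"rz": 0,"grip": 0.4},
    {"tx": 0,"ty": 0,"tz": 0,"rx": 0,"ry": 0,"rz": 0,"grip": 0.4},
    {"tx": 0,"ty": 0,"tz": 0,"rx": 0,"ry": 0,"rz": 0,"grip": 0.4},
    {"tx": 0,"ty": 0,"tz": 0,"rx": 0,"ry": 0,"rz": 0,"grip": 0.4},
    {"tx": 0,"ty": 0,"tz": 0,"rx": 0,"ry": 0,"rz": 0,"grip": 0.4}
  ]
}}

```text
t: 14.62
position: [0.412, 0.347, 0.0114]
orientation: [[0.969, -0.247, 0.0], [-0.247, -0.969, 0.0], [0.0, -0.0, -1.0]]
ft_force: [0.0, 0.4, -2.5]
opening: 0.0535
grasp_force: 20.0
```

```bash
python3 g.py .412 .3475 .0105 -14.3
```

```text
t 14.62 p [0.412  0.347  0.0114] d_tool cm [-0.01 -0.05  0.09] rot deg [-0.01 -0.01 -0.01] open 0.0535 gf 20.0
```

Still hanging, about 1 mm up. I'll go down 1 mm, then open and rise.

Emit:
{"method": "move_arm", "body": {
  "series": [
    {"tx": 0,"ty": 0,"tz": 0.1,"rx": 0,"ry": 0,"rz": 0,"grip": 0.4},
    {"tx": 0,"ty": 0,"tz": 0,"rx": 0,"ry": 0,"rz": 0,"grip": 0.4},
    {"tx": 0,"ty": 0,"tz": 0,"rx": 0,"ry": 0,"rz": 0,"grip": 0.8},
    {"tx": 0,"ty": 0,"tz": 0,"rx": 0,"ry": 0,"rz": 0,"grip": 0.9},
    {"tx": 0,"ty": 0,"tz": 0,"rx": 0,"ry": 0,"rz": 0,"grip": 0.9}
  ]
}}

```text
t: 15.03
position: [0.412, 0.3471, 0.0103]
orientation: [[0.969, -0.247, 0.0], [-0.247, -0.969, 0.0], [0.0, -0.0, -1.0]]
ft_force: [-0.2, 0.1, -0.5]
opening: 0.0694
grasp_force: 0.0
```

Emit:
{"method": "move_arm", "body": {
  "series": [
    {"tx": 0,"ty": 0,"tz": 0,"rx": 0,"ry": 0,"rz": 0,"grip": 0.9},
    {"tx": 0,"ty": 0,"tz": 0,"rx": 0,"ry": 0,"rz": 0,"grip": 0.9},
    {"tx": 0,"ty": 0,"tz": -0.5,"rx": 0,"ry": 0,"rz": 0,"grip": 0.9},
    {"tx": 0,"ty": 0,"tz": -2,"rx": 0,"ry": 0,"rz": 0,"grip": 0.9},
    {"tx": 0,"ty": 0,"tz": -2,"rx": 0,"ry": 0,"rz": 0,"grip": 0.9}
  ]
}}

```text
t: 15.45
position: [0.4114, 0.3466, 0.0554]
orientation: [[0.969, -0.247, -0.002], [-0.247, -0.969, -0.001], [-0.001, 0.001, -1.0]]
ft_force: [0.3, 0.7, 0.4]
opening: 0.0836
grasp_force: 0.0
```

Emit:
{"method": "move_arm", "body": {
  "series": [
    {"tx": 0,"ty": 0,"tz": -3,"rx": 0,"ry": 0,"rz": 0,"grip": 1},
    {"tx": 0,"ty": 0,"tz": -3,"rx": 0,"ry": 0,"rz": 0,"grip": 1},
    {"tx": 0,"ty": 0,"tz": -3,"rx": 0,"ry": 0,"rz": 0,"grip": 1},
    {"tx": 0,"ty": 0,"tz": -2,"rx": 0,"ry": 0,"rz": 0,"grip": 1},
    {"tx": 0,"ty": 0,"tz": 0,"rx": 0,"ry": 0,"rz": 2,"grip": 1}
  ]
}}

```text
t: 15.87
position: [0.4134, 0.3481, 0.1699]
orientation: [[0.96, -0.28, 0.006], [-0.28, -0.96, 0.004], [0.004, -0.005, -1.0]]
ft_force: [-0.6, 0.9, -0.2]
opening: 0.0932
grasp_force: 0.0
```

```bash
sed -i 's/^S=dict(/S=dict(yplaced=((20,35),.046,.060),gplaced=((45,80),.046,.060),/' m.py; python3 m.py scene s3.png; python3 m.py top; python3 g.py .664 -.002 .17 -12.2
```

```text
yplaced 884 z 0.0543 c [412.  346.4] size [63.4 55.7] xaxis deg -14.0
gbox 1070 z 0.1021 c [664.   -1.4] size [83.5 60.2] xaxis deg -12.8
bbox 227 z 0.0516 c [708.1 -15.8] size [63.7 19.4] xaxis deg 73.0
ytray 930 z 0.0053 c [412.1 344.4] size [92.1 89.2] xaxis deg -14.5
gtray 1270 z 0.0046 c [449.1 -98.3] size [115.3  89. ] xaxis deg -4.9
btray 1173 z 0.0043 c [ 447.7 -330. ] size [143.   94.5] xaxis deg 17.2
yplaced 213 z 0.0536 c [430.2 342.1] size [54.8 19.7] xaxis deg 76.7
gbox 1192 z 0.1014 c [661.5  -1.6] size [84.6 57.7] xaxis deg -11.7
bbox 186 z 0.0516 c [616.   12.9] size [61.6 14.1] xaxis deg 75.2
ytray 509 z 0.0041 c [413.3 348.9] size [88.1 86.3] xaxis deg -14.0
gtray 2165 z 0.0035 c [448.2 -98. ] size [113.1  87.1] xaxis deg -4.7
btray 2860 z 0.0033 c [ 446.  -331.6] size [142.2  96.4] xaxis deg 16.5
t 15.97 p [0.4121 0.3471 0.1663] d_tool cm [34.   26.41 -0.37] rot deg [-0.09 -0.07 -4.15] open 0.0931 gf 0.0
```

View pics/s3.png

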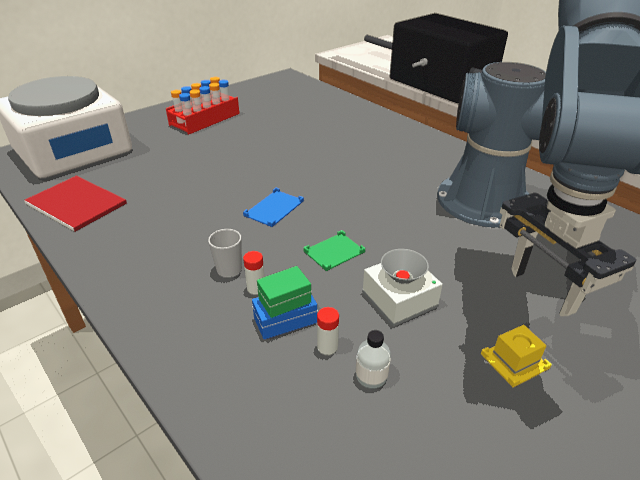

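The block sits inside the yellow tray at (518,350) (412,346 mm, top at z 0.054) and the green box is exposed at (663,-2) mm, yaw -12°. Next is the green box.

Emit:
{"method": "move_arm", "body": {
  "series": [
    {"tx": 0,"ty": 0,"tz": -0.4,"rx": 0,"ry": 0,"rz": -4.1,"grip": 1},
    {"tx": 0.8,"ty": 0.72,"tz": 0,"rx": 0,"ry": 0,"rz": 0,"grip": 1},
    {"tx": 1.6,"ty": 1.45,"tz": 0,"rx": 0,"ry": 0,"rz": 0,"grip": 1},
    {"tx": 2.2,"ty": 2.0,"tz": 0,"rx": 0,"ry": 0,"rz": 0,"grip": 1},
    {"tx": 2.6,"ty": 2.35,"tz": 0,"rx": 0,"ry": 0,"rz": 0,"grip": 1}
  ]
}}

```text
t: 16.38
position: [0.4685, 0.267, 0.1685]
orientation: [[0.977, -0.211, -0.001], [-0.211, -0.977, -0.0], [-0.001, 0.001, -1.0]]
ft_force: [0.2, 0.1, 0.3]
opening: 0.0929
grasp_force: 0.0
```

Emit:
{"method": "move_arm", "body": {
  "series": [
    {"tx": 2.6,"ty": 2.35,"tz": 0,"rx": 0,"ry": 0,"rz": 0,"grip": 1},
    {"tx": 2.6,"ty": 2.35,"tz": 0,"rx": 0,"ry": 0,"rz": 0,"grip": 1},
    {"tx": 2.6,"ty": 2.35,"tz": 0,"rx": 0,"ry": 0,"rz": 0,"grip": 1},
    {"tx": 2.6,"ty": 2.35,"tz": 0,"rx": 0,"ry": 0,"rz": 0,"grip": 1},
    {"tx": 2.6,"ty": 2.35,"tz": 0,"rx": 0,"ry": 0,"rz": 0,"grip": 1}
  ]
}}

```text
t: 16.8
position: [0.5712, 0.1232, 0.1684]
orientation: [[0.977, -0.213, -0.001], [-0.213, -0.977, -0.0], [-0.001, 0.001, -1.0]]
ft_force: [0.7, -0.0, 0.6]
opening: 0.0932
grasp_force: 0.0
```

Emit:
{"method": "move_arm", "body": {
  "series": [
    {"tx": 2.6,"ty": 2.35,"tz": 0,"rx": 0,"ry": 0,"rz": 0,"grip": 1},
    {"tx": 2.6,"ty": 2.35,"tz": 0,"rx": 0,"ry": 0,"rz": 0,"grip": 1},
    {"tx": 2.6,"ty": 2.35,"tz": 0,"rx": 0,"ry": 0,"rz": 0,"grip": 1},
    {"tx": 2.2,"ty": 2.0,"tz": 0,"rx": 0,"ry": 0,"rz": 0,"grip": 1},
    {"tx": 1.2,"ty": 1.0,"tz": 0,"rx": 0,"ry": 0,"rz": 0,"grip": 1}
  ]
}}

```text
t: 17.22
position: [0.6598, -0.0002, 0.168]
orientation: [[0.977, -0.215, -0.001], [-0.215, -0.977, -0.0], [-0.001, 0.001, -1.0]]
ft_force: [0.7, -0.3, 0.5]
opening: 0.093
grasp_force: 0.0
```

```bash
python3 m.py wrist; python3 g.py .663 -.002 .058 -12.2
```

```text
gbox 12106 z 0.1016 c [663.9  -2.6] size [83.6 57.6] xaxis deg -12.4
bbox 1863 z 0.0516 c [710.6 -17.4] size [62.  16.6] xaxis deg 75.9
gtray 2716 z 0.0035 c [437.3 -89.4] size [75.6 54.5] xaxis deg 79.2
t 17.27 p [ 0.6606 -0.0012  0.1679] d_tool cm [ 0.26  0.02 10.99] rot deg [ 0.05  0.02 -0.26] open 0.0931 gf 0.0
```

Emit:
{"method": "move_arm", "body": {
  "series": [
    {"tx": 0.1,"ty": 0,"tz": 1.0,"rx": 0,"ry": 0,"rz": 0,"grip": 1},
    {"tx": 0,"ty": 0,"tz": 1.8,"rx": 0,"ry": 0,"rz": 0,"grip": 1},
    {"tx": 0,"ty": 0,"tz": 2,"rx": 0,"ry": 0,"rz": 0,"grip": 1},
    {"tx": 0,"ty": 0,"tz": 2,"rx": 0,"ry": 0,"rz": 0,"grip": 1},
    {"tx": 0,"ty": 0,"tz": 1.8,"rx": 0,"ry": 0,"rz": 0,"grip": 1}
  ]
}}

```text
t: 17.68
position: [0.6584, 0.0044, 0.0808]
orientation: [[0.977, -0.211, -0.002], [-0.211, -0.977, 0.0], [-0.002, 0.0, -1.0]]
ft_force: [-0.0, 0.6, 0.5]
opening: 0.0931
grasp_force: 0.0
```

Emit:
{"method": "move_arm", "body": {
  "series": [
    {"tx": 0,"ty": 0,"tz": 1.2,"rx": 0,"ry": 0,"rz": 0,"grip": 1},
    {"tx": 0,"ty": 0,"tz": 0.6,"rx": 0,"ry": 0,"rz": 0,"grip": 1},
    {"tx": 0,"ty": 0,"tz": 0.2,"rx": 0,"ry": 0,"rz": 0,"grip": 1},
    {"tx": 0,"ty": 0,"tz": 0,"rx": 0,"ry": 0,"rz": 0,"grip": 1},
    {"tx": 0,"ty": 0,"tz": 0,"rx": 0,"ry": 0,"rz": 0,"grip": 1}
  ]
}}

```text
t: 18.1
position: [0.6603, 0.0037, 0.064]
orientation: [[0.977, -0.211, 0.001], [-0.211, -0.977, -0.0], [0.001, -0.0, -1.0]]
ft_force: [0.5, 0.8, -0.6]
opening: 0.0929
grasp_force: 0.0
```

```bash
python3 g.py .6637 -.0025 .058 -12.4
```

```text
t 18.1 p [0.6603 0.0037 0.064 ] d_tool cm [0.47 0.53 0.6 ] rot deg [-0.01 -0.07  0.2 ] open 0.0929 gf 0.0
```

Emit:
{"method": "move_arm", "body": {
  "series": [
    {"tx": 0.4,"ty": 0.5,"tz": 0.3,"rx": 0,"ry": 0,"rz": 0.2,"grip": 1},
    {"tx": 0,"ty": 0,"tz": 0.2,"rx": 0,"ry": 0,"rz": 0,"grip": 1},
    {"tx": 0,"ty": 0,"tz": 0,"rx": 0,"ry": 0,"rz": 0,"grip": 1},
    {"tx": 0,"ty": 0,"tz": 0,"rx": 0,"ry": 0,"rz": 0,"grip": 1},
    {"tx": 0,"ty": 0,"tz": 0,"rx": 0,"ry": 0,"rz": 0,"grip": 1}
  ]
}}

```text
t: 18.52
position: [0.6627, -0.0022, 0.0583]
orientation: [[0.977, -0.215, 0.0], [-0.215, -0.977, 0.0], [0.0, -0.0, -1.0]]
ft_force: [0.4, -0.9, -0.3]
opening: 0.0931
grasp_force: 0.0
```

```bash
python3 g.py .6637 -.0025 .058 -12.4
```

```text
t 18.52 p [ 0.6627 -0.0022  0.0583] d_tool cm [0.1  0.01 0.03] rot deg [-0.01 -0.01 -0.02] open 0.0931 gf 0.0
```

Emit:
{"method": "move_arm", "body": {
  "series": [
    {"tx": 0.1,"ty": 0,"tz": 0,"rx": 0,"ry": 0,"rz": 0,"grip": 0.68},
    {"tx": 0,"ty": 0,"tz": 0,"rx": 0,"ry": 0,"rz": 0,"grip": 0.66},
    {"tx": 0,"ty": 0,"tz": 0,"rx": 0,"ry": 0,"rz": 0,"grip": 0.6},
    {"tx": 0,"ty": 0,"tz": 0,"rx": 0,"ry": 0,"rz": 0,"grip": 0.5},
    {"tx": 0,"ty": 0,"tz": 0,"rx": 0,"ry": 0,"rz": 0,"grip": 0.45}
  ],
  "grip_force": 20
}}

```text
t: 18.93
position: [0.6636, -0.0024, 0.0581]
orientation: [[0.977, -0.215, -0.0], [-0.215, -0.977, 0.0], [-0.0, -0.0, -1.0]]
ft_force: [0.4, -0.4, -0.1]
opening: 0.0641
grasp_force: 0.0
```

Emit:
{"method": "move_arm", "body": {
  "series": [
    {"tx": 0,"ty": 0,"tz": 0,"rx": 0,"ry": 0,"rz": 0,"grip": 0.45},
    {"tx": 0,"ty": 0,"tz": 0,"rx": 0,"ry": 0,"rz": 0,"grip": 0.45},
    {"tx": 0,"ty": 0,"tz": 0,"rx": 0,"ry": 0,"rz": 0,"grip": 0.45},
    {"tx": 0,"ty": 0,"tz": 0,"rx": 0,"ry": 0,"rz": 0,"grip": 0.45},
    {"tx": 0,"ty": 0,"tz": 0,"rx": 0,"ry": 0,"rz": 0,"grip": 0.45}
  ]
}}

```text
t: 19.35
position: [0.6636, -0.0024, 0.0581]
orientation: [[0.977, -0.215, -0.0], [-0.215, -0.977, 0.0], [-0.0, -0.0, -1.0]]
ft_force: [-0.1, -1.0, -0.4]
opening: 0.058
grasp_force: 20.0
```

Emit:
{"method": "move_arm", "body": {
  "series": [
    {"tx": 0,"ty": 0,"tz": -0.4,"rx": 0,"ry": 0,"rz": 0,"grip": 0.45},
    {"tx": 0,"ty": 0,"tz": -0.8,"rx": 0,"ry": 0,"rz": 0,"grip": 0.45},
    {"tx": 0,"ty": 0,"tz": -1.4,"rx": 0,"ry": 0,"rz": 0,"grip": 0.45},
    {"tx": 0,"ty": 0,"tz": -1.8,"rx": 0,"ry": 0,"rz": 0,"grip": 0.45},
    {"tx": 0,"ty": 0,"tz": -1.8,"rx": 0,"ry": 0,"rz": 0,"grip": 0.45}
  ]
}}

```text
t: 19.77
position: [0.6637, -0.0024, 0.122]
orientation: [[0.977, -0.215, 0.0], [-0.215, -0.977, -0.0], [0.0, -0.0, -1.0]]
ft_force: [-0.5, -0.0, -1.5]
opening: 0.0582
grasp_force: 20.0
```

Emit:
{"method": "move_arm", "body": {
  "series": [
    {"tx": 0,"ty": 0,"tz": -1.2,"rx": 0,"ry": 0,"rz": 0,"grip": 0.45},
    {"tx": 0,"ty": 0,"tz": -0.6,"rx": 0,"ry": 0,"rz": 0,"grip": 0.45},
    {"tx": 0,"ty": 0,"tz": 0,"rx": 0,"ry": 0,"rz": -3.8,"grip": 0.45},
    {"tx": 0,"ty": 0,"tz": 0,"rx": 0,"ry": 0,"rz": -4,"grip": 0.45},
    {"tx": 0,"ty": 0,"tz": 0,"rx": 0,"ry": 0,"rz": 0,"grip": 0.45}
  ]
}}

```text
t: 20.18
position: [0.6635, -0.0024, 0.1382]
orientation: [[0.997, -0.077, -0.0], [-0.077, -0.997, 0.0], [-0.0, 0.0, -1.0]]
ft_force: [-0.4, 0.3, -1.2]
opening: 0.0578
grasp_force: 20.0
```

```bash
python3 m.py scene; python3 m.py wrist; python3 g.py .4485 -.0982 .138 -4.5
```

```text
yplaced 923 z 0.0542 c [411.9 346.5] size [65.1 55.8] xaxis deg -13.8
bbox 1452 z 0.0521 c [665.   -2.2] size [109.8  64.1] xaxis deg -17.0
ytray 927 z 0.0051 c [410.6 344.2] size [93.2 90.6] xaxis deg -14.0
gtray 1080 z 0.0044 c [449.4 -98.3] size [114.1  89.6] xaxis deg -4.4
btray 315 z 0.0084 c [674.2  26. ] size [108.5   9.7] xaxis deg -19.7
bbox 4373 z 0.0516 c [699.9 -14.2] size [62. 36.] xaxis deg 72.3
gtray 1056 z 0.0037 c [484.4 -72.4] size [49.6 28.5] xaxis deg -2.5
t 20.28 p [ 0.6635 -0.0024  0.138 ] d_tool cm [-2.063e+01  1.133e+01  1.000e-02] rot deg [ 0.    0.02 -0.24] open 0.058 gf 20.0
```

Emit:
{"method": "move_arm", "body": {
  "series": [
    {"tx": -1,"ty": 0.55,"tz": 0,"rx": 0,"ry": 0,"rz": 0,"grip": 0.45},
    {"tx": -2,"ty": 1.1,"tz": 0,"rx": 0,"ry": 0,"rz": 0,"grip": 0.45},
    {"tx": -2.5,"ty": 1.37,"tz": 0,"rx": 0,"ry": 0,"rz": 0,"grip": 0.45},
    {"tx": -2.5,"ty": 1.37,"tz": 0,"rx": 0,"ry": 0,"rz": 0,"grip": 0.45},
    {"tx": -2.5,"ty": 1.37,"tz": 0,"rx": 0,"ry": 0,"rz": 0,"grip": 0.45}
  ]
}}

```text
t: 20.7
position: [0.553, -0.0517, 0.1379]
orientation: [[0.997, -0.083, -0.0], [-0.083, -0.997, 0.0], [-0.0, -0.0, -1.0]]
ft_force: [0.4, -0.7, -2.1]
opening: 0.0577
grasp_force: 20.0
```

Emit:
{"method": "move_arm", "body": {
  "series": [
    {"tx": -2.5,"ty": 1.37,"tz": 0,"rx": 0,"ry": 0,"rz": 0,"grip": 0.45},
    {"tx": -2.5,"ty": 1.37,"tz": 0,"rx": 0,"ry": 0,"rz": 0,"grip": 0.45},
    {"tx": -2.5,"ty": 1.38,"tz": 0,"rx": 0,"ry": 0,"rz": 0,"grip": 0.45},
    {"tx": -1.7,"ty": 0.95,"tz": 0,"rx": 0,"ry": 0,"rz": 0,"grip": 0.45},
    {"tx": -0.9,"ty": 0.5,"tz": 0,"rx": 0,"ry": 0,"rz": 0,"grip": 0.45}
  ]
}}

```text
t: 21.12
position: [0.4473, -0.0993, 0.1381]
orientation: [[0.997, -0.083, -0.001], [-0.083, -0.997, 0.0], [-0.001, -0.0, -1.0]]
ft_force: [0.2, -0.7, -1.3]
opening: 0.0575
grasp_force: 20.0
```

Emit:
{"method": "move_arm", "body": {
  "series": [
    {"tx": 0,"ty": 0,"tz": 1,"rx": 0,"ry": 0,"rz": 0,"grip": 0.45},
    {"tx": 0,"ty": 0,"tz": 2,"rx": 0,"ry": 0,"rz": 0,"grip": 0.45},
    {"tx": 0,"ty": 0,"tz": 2,"rx": 0,"ry": 0,"rz": 0,"grip": 0.45},
    {"tx": 0,"ty": 0,"tz": 2,"rx": 0,"ry": 0,"rz": 0,"grip": 0.45},
    {"tx": 0,"ty": 0,"tz": 1.5,"rx": 0,"ry": 0,"rz": 0,"grip": 0.45}
  ]
}}

```text
t: 21.53
position: [0.4498, -0.0983, 0.0511]
orientation: [[0.997, -0.081, -0.001], [-0.081, -0.997, 0.0], [-0.001, -0.0, -1.0]]
ft_force: [-0.1, -0.6, -1.7]
opening: 0.0577
grasp_force: 20.0
```

Emit:
{"method": "move_arm", "body": {
  "series": [
    {"tx": 0,"ty": 0,"tz": 1,"rx": 0,"ry": 0,"rz": 0,"grip": 0.45},
    {"tx": 0,"ty": 0,"tz": 0.5,"rx": 0,"ry": 0,"rz": 0,"grip": 0.45},
    {"tx": 0,"ty": 0,"tz": 0,"rx": 0,"ry": 0,"rz": 0,"grip": 0.45},
    {"tx": 0,"ty": 0,"tz": 0,"rx": 0,"ry": 0,"rz": 0,"grip": 0.45},
    {"tx": 0,"ty": 0,"tz": 0,"rx": 0,"ry": 0,"rz": 0,"grip": 0.45}
  ]
}}

```text
t: 21.95
position: [0.4499, -0.0989, 0.0388]
orientation: [[0.997, -0.08, 0.001], [-0.08, -0.997, -0.0], [0.001, 0.0, -1.0]]
ft_force: [0.3, -0.8, -1.6]
opening: 0.058
grasp_force: 20.0
```

```bash
python3 g.py .4485 -.0982 .0103 -4.5
```

```text
t 21.95 p [ 0.4499 -0.0989  0.0388] d_tool cm [-0.15 -0.06  2.85] rot deg [ 0.02 -0.07 -0.11] open 0.058 gf 20.0
```

Emit:
{"method": "move_arm", "body": {
  "series": [
    {"tx": -0.1,"ty": -0.05,"tz": 0.8,"rx": 0,"ry": 0,"rz": 0,"grip": 0.45},
    {"tx": 0,"ty": 0,"tz": 0.8,"rx": 0,"ry": 0,"rz": 0,"grip": 0.45},
    {"tx": 0,"ty": 0,"tz": 0.5,"rx": 0,"ry": 0,"rz": 0,"grip": 0.45},
    {"tx": 0,"ty": 0,"tz": 0.4,"rx": 0,"ry": 0,"rz": 0,"grip": 0.45},
    {"tx": 0,"ty": 0,"tz": 0.2,"rx": 0,"ry": 0,"rz": 0,"grip": 0.45}
  ]
}}

```text
t: 22.37
position: [0.448, -0.0981, 0.0104]
orientation: [[0.997, -0.08, -0.001], [-0.08, -0.997, 0.0], [-0.001, -0.0, -1.0]]
ft_force: [0.4, -0.5, -0.8]
opening: 0.0576
grasp_force: 20.0
```

Emit:
{"method": "move_arm", "body": {
  "series": [
    {"tx": 0,"ty": 0,"tz": 0.1,"rx": 0,"ry": 0,"rz": 0,"grip": 0.45},
    {"tx": 0,"ty": 0,"tz": 0,"rx": 0,"ry": 0,"rz": 0,"grip": 0.45},
    {"tx": 0,"ty": 0,"tz": 0,"rx": 0,"ry": 0,"rz": 0,"grip": 0.45},
    {"tx": 0,"ty": 0,"tz": 0,"rx": 0,"ry": 0,"rz": 0,"grip": 0.45},
    {"tx": 0,"ty": 0,"tz": 0,"rx": 0,"ry": 0,"rz": 0,"grip": 0.45}
  ]
}}

```text
t: 22.78
position: [0.4483, -0.0982, 0.0102]
orientation: [[0.997, -0.08, 0.0], [-0.08, -0.997, -0.0], [0.0, 0.0, -1.0]]
ft_force: [-0.2, -0.0, -1.9]
opening: 0.0578
grasp_force: 20.0
```

```bash
python3 g.py .4485 -.0982 .0103 -4.5
```

```text
t 22.78 p [ 0.4483 -0.0982  0.0102] d_tool cm [ 0.02 -0.   -0.01] rot deg [ 0.   -0.01 -0.11] open 0.0578 gf 20.0
```

Emit:
{"method": "move_arm", "body": {
  "series": [
    {"tx": 0,"ty": 0,"tz": 0.05,"rx": 0,"ry": 0,"rz": 0,"grip": 0.45},
    {"tx": 0,"ty": 0,"tz": 0,"rx": 0,"ry": 0,"rz": 0,"grip": 0.45},
    {"tx": 0,"ty": 0,"tz": 0,"rx": 0,"ry": 0,"rz": 0,"grip": 0.8},
    {"tx": 0,"ty": 0,"tz": 0,"rx": 0,"ry": 0,"rz": 0,"grip": 0.9},
    {"tx": 0,"ty": 0,"tz": 0,"rx": 0,"ry": 0,"rz": 0,"grip": 0.9}
  ]
}}

```text
t: 23.2
position: [0.4484, -0.0982, 0.0097]
orientation: [[0.997, -0.08, 0.0], [-0.08, -0.997, -0.0], [0.0, 0.0, -1.0]]
ft_force: [0.6, 0.3, 0.6]
opening: 0.0736
grasp_force: 0.0
```

Emit:
{"method": "move_arm", "body": {
  "series": [
    {"tx": 0,"ty": 0,"tz": 0,"rx": 0,"ry": 0,"rz": 0,"grip": 0.9},
    {"tx": 0,"ty": 0,"tz": 0,"rx": 0,"ry": 0,"rz": 0,"grip": 0.9},
    {"tx": 0,"ty": 0,"tz": -0.5,"rx": 0,"ry": 0,"rz": 0,"grip": 0.9},
    {"tx": 0,"ty": 0,"tz": -2,"rx": 0,"ry": 0,"rz": 0,"grip": 0.9},
    {"tx": 0,"ty": 0,"tz": -2,"rx": 0,"ry": 0,"rz": 0,"grip": 0.9}
  ]
}}

```text
t: 23.62
position: [0.4477, -0.098, 0.055]
orientation: [[0.997, -0.08, -0.002], [-0.08, -0.997, 0.001], [-0.002, -0.0, -1.0]]
ft_force: [0.0, 1.1, 0.4]
opening: 0.0838
grasp_force: 0.0
```

Emit:
{"method": "move_arm", "body": {
  "series": [
    {"tx": 0,"ty": 0,"tz": -2.5,"rx": 0,"ry": 0,"rz": 0,"grip": 1},
    {"tx": 0,"ty": 0,"tz": -2.5,"rx": 0,"ry": 0,"rz": 0,"grip": 1},
    {"tx": 0,"ty": 0,"tz": -2,"rx": 0,"ry": 0,"rz": 4,"grip": 1},
    {"tx": 0,"ty": 0,"tz": -1,"rx": 0,"ry": 0,"rz": 4,"grip": 1},
    {"tx": 0,"ty": 0,"tz": 0,"rx": 0,"ry": 0,"rz": 4.2,"grip": 1}
  ]
}}

```text
t: 24.03
position: [0.4494, -0.0985, 0.1373]
orientation: [[0.956, -0.292, 0.004], [-0.292, -0.956, -0.001], [0.004, 0.0, -1.0]]
ft_force: [0.2, -0.3, 0.5]
opening: 0.0929
grasp_force: 0.0
```

```bash
python3 m.py scene s4.png; python3 m.py wrist; python3 g.py .664 -.0022 .13 -17
```

```text
yplaced 908 z 0.0542 c [411.5 346.7] size [64.  55.5] xaxis deg -14.8
gplaced 670 z 0.0541 c [449.6 -97.7] size [86.5 61.3] xaxis deg -5.0
bbox 1464 z 0.0522 c [664.8  -2.4] size [110.1  64.9] xaxis deg -17.8
ytray 922 z 0.0053 c [409.3 345.2] size [97.1 90.3] xaxis deg -14.9
gtray 633 z 0.0053 c [449.6 -97.7] size [113.7  88.9] xaxis deg -4.3
btray 1178 z 0.0043 c [ 446.5 -331.2] size [144.5  94. ] xaxis deg 17.3
gplaced 10679 z 0.0536 c [448.5 -98.3] size [83.9 58.2] xaxis deg -4.4
bbox 956 z 0.0503 c [613.3   9.1] size [66.4 23.4] xaxis deg -86.9
gtray 5283 z 0.0037 c [446.6 -97.1] size [117.5  88.6] xaxis deg -4.4
btray 565 z 0.0098 c [617.2 -17.3] size [43.2 18.2] xaxis deg -46.9
t 24.13 p [ 0.4484 -0.0982  0.1354] d_tool cm [ 17.84 -15.45   0.56] rot deg [ 0.   -0.07  0.12] open 0.093 gf 0.0
```

View pics/s4.png

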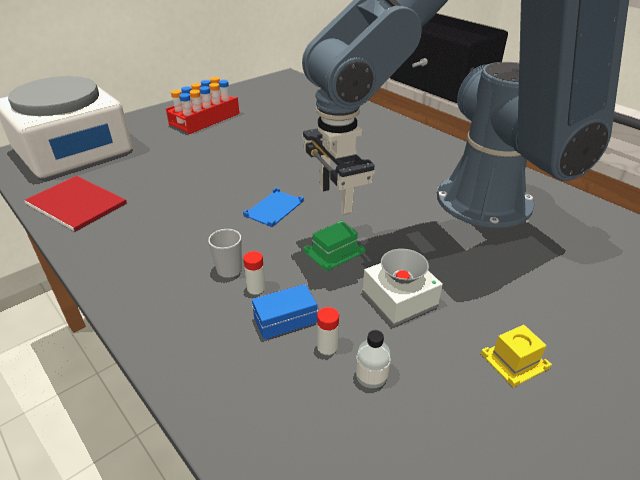

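The green box sits in the green tray at (334,245) (449,-98 mm, top at z 0.054) and the blue box stands alone at (285,312). Next is the blue box.

Emit:
{"method": "move_arm", "body": {
  "series": [
    {"tx": 0.9,"ty": -0.8,"tz": 0,"rx": 0,"ry": 0,"rz": 0,"grip": 1},
    {"tx": 1.9,"ty": -1.65,"tz": 0,"rx": 0,"ry": 0,"rz": 0,"grip": 1},
    {"tx": 2.4,"ty": -2.1,"tz": 0,"rx": 0,"ry": 0,"rz": 0,"grip": 1},
    {"tx": 2.4,"ty": -2.1,"tz": 0,"rx": 0,"ry": 0,"rz": 0,"grip": 1},
    {"tx": 2.4,"ty": -2.1,"tz": 0,"rx": 0,"ry": 0,"rz": 0,"grip": 1}
  ]
}}

```text
t: 24.55
position: [0.5709, -0.0421, 0.1341]
orientation: [[0.958, -0.287, -0.001], [-0.287, -0.958, 0.0], [-0.001, 0.0, -1.0]]
ft_force: [0.5, -0.2, 0.7]
opening: 0.0934
grasp_force: 0.0
```

Emit:
{"method": "move_arm", "body": {
  "series": [
    {"tx": 2.4,"ty": -2.1,"tz": 0,"rx": 0,"ry": 0,"rz": 0,"grip": 1},
    {"tx": 2.4,"ty": -2.1,"tz": 0,"rx": 0,"ry": 0,"rz": 0,"grip": 1},
    {"tx": 1.9,"ty": -1.6,"tz": 0,"rx": 0,"ry": 0,"rz": 0,"grip": 1},
    {"tx": 1.1,"ty": -0.9,"tz": 0,"rx": 0,"ry": 0,"rz": 0,"grip": 1},
    {"tx": 0,"ty": 0,"tz": 0,"rx": 0,"ry": 0,"rz": 0,"grip": 1}
  ]
}}

```text
t: 24.97
position: [0.6653, 0.0, 0.1334]
orientation: [[0.958, -0.286, -0.0], [-0.286, -0.958, 0.0], [-0.0, -0.0, -1.0]]
ft_force: [-0.1, -0.4, 0.0]
opening: 0.093
grasp_force: 0.0
```

```bash
python3 m.py wrist; python3 m.py top; python3 g.py .6645 -.0023 .016 -17
```

```text
bbox 14844 z 0.0516 c [664.6  -2.8] size [110.3  62.1] xaxis deg -17.8
gtray 962 z 0.0037 c [472.1 -65.8] size [55.4 21.8] xaxis deg -9.8
yplaced 667 z 0.0532 c [410.3 347.5] size [61.  55.1] xaxis deg -14.2
gplaced 865 z 0.0533 c [ 446.7 -105.6] size [85.1 45.6] xaxis deg 0.1
ytray 693 z 0.0040 c [412.2 348.6] size [92.6 86.4] xaxis deg -12.5
gtray 390 z 0.0029 c [ 457.5 -109.6] size [93.5 66.8] xaxis deg -4.7
btray 2869 z 0.0032 c [ 445.8 -331.9] size [142.5  96.4] xaxis deg 17.0
t 25.07 p [ 0.663  -0.0013  0.1335] d_tool cm [ 0.2   0.05 11.75] rot deg [0.03 0.1  0.31] open 0.0927 gf 0.0
```

Emit:
{"method": "move_arm", "body": {
  "series": [
    {"tx": 0.15,"ty": 0.05,"tz": 1.0,"rx": 0,"ry": 0,"rz": 1,"grip": 1},
    {"tx": 0,"ty": 0,"tz": 1.8,"rx": 0,"ry": 0,"rz": 0,"grip": 1},
    {"tx": 0,"ty": 0,"tz": 2,"rx": 0,"ry": 0,"rz": 0,"grip": 1},
    {"tx": 0,"ty": 0,"tz": 2,"rx": 0,"ry": 0,"rz": 0,"grip": 1},
    {"tx": 0,"ty": 0,"tz": 1.6,"rx": 0,"ry": 0,"rz": 0,"grip": 1}
  ]
}}

```text
t: 25.48
position: [0.6632, -0.0032, 0.0486]
orientation: [[0.952, -0.307, -0.002], [-0.307, -0.952, 0.0], [-0.002, 0.0, -1.0]]
ft_force: [-0.2, 0.4, 0.7]
opening: 0.0929
grasp_force: 0.0
```

Emit:
{"method": "move_arm", "body": {
  "series": [
    {"tx": 0,"ty": 0,"tz": 1.2,"rx": 0,"ry": 0,"rz": 0,"grip": 1},
    {"tx": 0,"ty": 0,"tz": 0.8,"rx": 0,"ry": 0,"rz": 0,"grip": 1},
    {"tx": 0,"ty": 0,"tz": 0.5,"rx": 0,"ry": 0,"rz": 0,"grip": 1},
    {"tx": 0,"ty": 0,"tz": 0,"rx": 0,"ry": 0,"rz": 0,"grip": 1},
    {"tx": 0,"ty": 0,"tz": 0,"rx": 0,"ry": 0,"rz": 0,"grip": 1}
  ]
}}

```text
t: 25.9
position: [0.6649, -0.0028, 0.0261]
orientation: [[0.952, -0.306, 0.001], [-0.306, -0.952, -0.0], [0.001, -0.0, -1.0]]
ft_force: [-0.0, 0.4, -0.4]
opening: 0.0932
grasp_force: 0.0
```

```bash
python3 g.py .6646 -.0026 .018 -17.8
```

```text
t 25.9 p [ 0.6649 -0.0028  0.0261] d_tool cm [-0.03 -0.01  0.81] rot deg [-0.01 -0.04 -0.02] open 0.0932 gf 0.0
```

Emit:
{"method": "move_arm", "body": {
  "series": [
    {"tx": 0,"ty": 0,"tz": 0.4,"rx": 0,"ry": 0,"rz": 0,"grip": 1},
    {"tx": 0,"ty": 0,"tz": 0.4,"rx": 0,"ry": 0,"rz": 0,"grip": 0.75},
    {"tx": 0,"ty": 0,"tz": 0,"rx": 0,"ry": 0,"rz": 0,"grip": 0.7},
    {"tx": 0,"ty": 0,"tz": 0,"rx": 0,"ry": 0,"rz": 0,"grip": 0.65},
    {"tx": 0,"ty": 0,"tz": 0,"rx": 0,"ry": 0,"rz": 0,"grip": 0.55}
  ],
  "grip_force": 25
}}

```text
t: 26.32
position: [0.6647, -0.0027, 0.0178]
orientation: [[0.952, -0.306, 0.0], [-0.306, -0.952, -0.0], [0.0, -0.0, -1.0]]
ft_force: [-0.5, 0.5, 0.1]
opening: 0.0709
grasp_force: 0.0
```

Emit:
{"method": "move_arm", "body": {
  "series": [
    {"tx": 0,"ty": 0,"tz": 0,"rx": 0,"ry": 0,"rz": 0,"grip": 0.5},
    {"tx": 0,"ty": 0,"tz": 0,"rx": 0,"ry": 0,"rz": 0,"grip": 0.5},
    {"tx": 0,"ty": 0,"tz": 0,"rx": 0,"ry": 0,"rz": 0,"grip": 0.5},
    {"tx": 0,"ty": 0,"tz": 0,"rx": 0,"ry": 0,"rz": 0,"grip": 0.5},
    {"tx": 0,"ty": 0,"tz": 0,"rx": 0,"ry": 0,"rz": 0,"grip": 0.5}
  ]
}}

```text
t: 26.73
position: [0.6648, -0.0027, 0.0178]
orientation: [[0.952, -0.306, 0.0], [-0.306, -0.952, -0.0], [0.0, -0.0, -1.0]]
ft_force: [-0.3, 1.0, 0.8]
opening: 0.0618
grasp_force: 25.0
```

Emit:
{"method": "move_arm", "body": {
  "series": [
    {"tx": 0,"ty": 0,"tz": -0.4,"rx": 0,"ry": 0,"rz": 0,"grip": 0.5},
    {"tx": 0,"ty": 0,"tz": -1,"rx": 0,"ry": 0,"rz": 0,"grip": 0.5},
    {"tx": 0,"ty": 0,"tz": -2,"rx": 0,"ry": 0,"rz": 0,"grip": 0.5},
    {"tx": 0,"ty": 0,"tz": -2.5,"rx": 0,"ry": 0,"rz": 0,"grip": 0.5},
    {"tx": 0,"ty": 0,"tz": -2.5,"rx": 0,"ry": 0,"rz": 0,"grip": 0.5}
  ]
}}

```text
t: 27.15
position: [0.6642, -0.0027, 0.1029]
orientation: [[0.952, -0.306, -0.001], [-0.306, -0.952, 0.0], [-0.001, 0.0, -1.0]]
ft_force: [0.2, -0.0, -2.0]
opening: 0.0621
grasp_force: 25.0
```

Emit:
{"method": "move_arm", "body": {
  "series": [
    {"tx": 0,"ty": 0,"tz": -2.5,"rx": 0,"ry": 0,"rz": 0,"grip": 0.5},
    {"tx": 0,"ty": 0,"tz": -2,"rx": 0,"ry": 0,"rz": 0,"grip": 0.5},
    {"tx": 0,"ty": 0,"tz": -1,"rx": 0,"ry": 0,"rz": 0,"grip": 0.5},
    {"tx": 0,"ty": 0,"tz": 0,"rx": 0,"ry": 0,"rz": -3,"grip": 0.5},
    {"tx": 0,"ty": 0,"tz": 0,"rx": 0,"ry": 0,"rz": -6,"grip": 0.5}
  ]
}}

```text
t: 27.57
position: [0.6647, -0.0027, 0.1575]
orientation: [[0.988, -0.152, 0.001], [-0.152, -0.988, -0.0], [0.001, -0.0, -1.0]]
ft_force: [0.3, 0.9, -2.1]
opening: 0.0622
grasp_force: 25.0
```

Emit:
{"method": "move_arm", "body": {
  "series": [
    {"tx": 0,"ty": 0,"tz": 0,"rx": 0,"ry": 0,"rz": -6,"grip": 0.5},
    {"tx": 0,"ty": 0,"tz": 0,"rx": 0,"ry": 0,"rz": -6,"grip": 0.5},
    {"tx": 0,"ty": 0,"tz": 0,"rx": 0,"ry": 0,"rz": -6,"grip": 0.5},
    {"tx": 0,"ty": 0,"tz": 0,"rx": 0,"ry": 0,"rz": -5,"grip": 0.5},
    {"tx": 0,"ty": 0,"tz": 0,"rx": 0,"ry": 0,"rz": -2.9,"grip": 0.5}
  ]
}}

```text
t: 27.98
position: [0.6642, -0.0026, 0.1563]
orientation: [[0.954, 0.299, -0.001], [0.299, -0.954, 0.0], [-0.001, -0.0, -1.0]]
ft_force: [-0.3, -1.1, -2.2]
opening: 0.0618
grasp_force: 25.0
```

```bash
python3 m.py wrist w5.png; python3 g.py .4468 -.331 .157 17.1
```

```text
gtray 256 z 0.0074 c [ 494.  -138.6] size [21.3 13.6] xaxis deg 5.5
t 28.03 p [ 0.6642 -0.0027  0.1563] d_tool cm [-30.6   24.79  -0.05] rot deg [-0.02  0.05  0.37] open 0.0616 gf 25.0
```

View pics/w5.png

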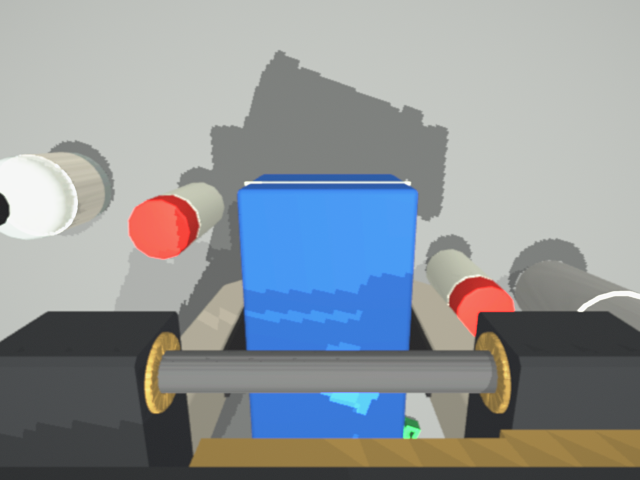

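The blue box is held square at (328,300), well clear of the bench vials. I'll carry it to the blue tray.

Emit:
{"method": "move_arm", "body": {
  "series": [
    {"tx": -1,"ty": 0.8,"tz": 0,"rx": 0,"ry": 0,"rz": 0,"grip": 0.5},
    {"tx": -1.8,"ty": 1.45,"tz": 0,"rx": 0,"ry": 0,"rz": 0,"grip": 0.5},
    {"tx": -2.4,"ty": 1.95,"tz": 0,"rx": 0,"ry": 0,"rz": 0,"grip": 0.5},
    {"tx": -2.5,"ty": 2.03,"tz": 0,"rx": 0,"ry": 0,"rz": 0,"grip": 0.5},
    {"tx": -2.5,"ty": 2.03,"tz": 0,"rx": 0,"ry": 0,"rz": 0,"grip": 0.5}
  ]
}}

```text
t: 28.45
position: [0.5897, -0.113, 0.1564]
orientation: [[0.956, 0.292, -0.001], [0.292, -0.956, -0.0], [-0.001, -0.0, -1.0]]
ft_force: [-0.3, -0.2, -3.1]
opening: 0.062
grasp_force: 25.0
```

Emit:
{"method": "move_arm", "body": {
  "series": [
    {"tx": -2.5,"ty": 2.03,"tz": 0,"rx": 0,"ry": 0,"rz": 0,"grip": 0.5},
    {"tx": -2.5,"ty": 2.03,"tz": 0,"rx": 0,"ry": 0,"rz": 0,"grip": 0.5},
    {"tx": -2.5,"ty": 2.03,"tz": 0,"rx": 0,"ry": 0,"rz": 0,"grip": 0.5},
    {"tx": -2.5,"ty": 2.03,"tz": 0,"rx": 0,"ry": 0,"rz": 0,"grip": 0.5},
    {"tx": -2.5,"ty": 2.03,"tz": 0,"rx": 0,"ry": 0,"rz": 0,"grip": 0.5}
  ]
}}

```text
t: 28.87
position: [0.4998, -0.2468, 0.1566]
orientation: [[0.957, 0.291, -0.0], [0.291, -0.957, -0.0], [-0.0, -0.0, -1.0]]
ft_force: [0.6, -0.4, -2.1]
opening: 0.0615
grasp_force: 25.0
```

Emit:
{"method": "move_arm", "body": {
  "series": [
    {"tx": -2.5,"ty": 2.03,"tz": 0,"rx": 0,"ry": 0,"rz": 0,"grip": 0.5},
    {"tx": -2.3,"ty": 1.85,"tz": 0,"rx": 0,"ry": 0,"rz": 0,"grip": 0.5},
    {"tx": -1.8,"ty": 1.45,"tz": 0,"rx": 0,"ry": 0,"rz": 0,"grip": 0.5},
    {"tx": -1.0,"ty": 0.8,"tz": 0,"rx": 0,"ry": 0,"rz": 0,"grip": 0.5},
    {"tx": -0.3,"ty": 0.25,"tz": 0,"rx": 0,"ry": 0,"rz": 0,"grip": 0.5}
  ]
}}

```text
t: 29.28
position: [0.4435, -0.331, 0.1566]
orientation: [[0.957, 0.29, -0.0], [0.29, -0.957, -0.0], [-0.0, -0.0, -1.0]]
ft_force: [-0.2, 0.7, -1.4]
opening: 0.0622
grasp_force: 25.0
```

Emit:
{"method": "move_arm", "body": {
  "series": [
    {"tx": 0,"ty": 0,"tz": 1.2,"rx": 0,"ry": 0,"rz": 0,"grip": 0.5},
    {"tx": 0,"ty": 0,"tz": 2,"rx": 0,"ry": 0,"rz": 0,"grip": 0.5},
    {"tx": 0,"ty": 0,"tz": 2.5,"rx": 0,"ry": 0,"rz": 0,"grip": 0.5},
    {"tx": 0,"ty": 0,"tz": 2,"rx": 0,"ry": 0,"rz": 0,"grip": 0.5},
    {"tx": 0,"ty": 0,"tz": 1.3,"rx": 0,"ry": 0,"rz": 0,"grip": 0.5}
  ]
}}

```text
t: 29.7
position: [0.4447, -0.3281, 0.0646]
orientation: [[0.956, 0.294, -0.002], [0.294, -0.956, 0.002], [-0.001, -0.002, -1.0]]
ft_force: [0.4, -0.0, -1.5]
opening: 0.0617
grasp_force: 25.0
```

Emit:
{"method": "move_arm", "body": {
  "series": [
    {"tx": 0,"ty": 0,"tz": 0.5,"rx": 0,"ry": 0,"rz": 0,"grip": 0.5},
    {"tx": 0,"ty": 0,"tz": 0,"rx": 0,"ry": 0,"rz": 0,"grip": 0.5},
    {"tx": 0,"ty": 0,"tz": 0,"rx": 0,"ry": 0,"rz": 0,"grip": 0.5},
    {"tx": 0,"ty": 0,"tz": 0,"rx": 0,"ry": 0,"rz": 0,"grip": 0.5},
    {"tx": 0,"ty": 0,"tz": 0,"rx": 0,"ry": 0,"rz": 0,"grip": 0.5}
  ]
}}

```text
t: 30.12
position: [0.4455, -0.3298, 0.0626]
orientation: [[0.956, 0.294, 0.001], [0.294, -0.956, -0.001], [0.001, 0.001, -1.0]]
ft_force: [-0.1, -0.3, -2.1]
opening: 0.0618
grasp_force: 25.0
```

```bash
python3 g.py .4468 -.331 .022 17.1
```

```text
t 30.12 p [ 0.4455 -0.3298  0.0626] d_tool cm [0.08 0.15 4.06] rot deg [ 0.08 -0.05 -0.01] open 0.0618 gf 25.0
```

Emit:
{"method": "move_arm", "body": {
  "series": [
    {"tx": 0.1,"ty": 0.1,"tz": 1,"rx": 0,"ry": 0,"rz": 0,"grip": 0.5},
    {"tx": 0,"ty": 0,"tz": 1.2,"rx": 0,"ry": 0,"rz": 0,"grip": 0.5},
    {"tx": 0,"ty": 0,"tz": 0.8,"rx": 0,"ry": 0,"rz": 0,"grip": 0.5},
    {"tx": 0,"ty": 0,"tz": 0.5,"rx": 0,"ry": 0,"rz": 0,"grip": 0.5},
    {"tx": 0,"ty": 0,"tz": 0.3,"rx": 0,"ry": 0,"rz": 0,"grip": 0.5}
  ]
}}

```text
t: 30.53
position: [0.4458, -0.3298, 0.0223]
orientation: [[0.956, 0.294, -0.001], [0.294, -0.956, 0.001], [-0.001, -0.002, -1.0]]
ft_force: [-1.2, -0.1, -2.1]
opening: 0.062
grasp_force: 25.0
```

Emit:
{"method": "move_arm", "body": {
  "series": [
    {"tx": 0,"ty": 0,"tz": 0.2,"rx": 0,"ry": 0,"rz": 0,"grip": 0.5},
    {"tx": 0,"ty": 0,"tz": 0,"rx": 0,"ry": 0,"rz": 0,"grip": 0.5},
    {"tx": 0,"ty": 0,"tz": 0,"rx": 0,"ry": 0,"rz": 0,"grip": 0.5},
    {"tx": 0,"ty": 0,"tz": 0,"rx": 0,"ry": 0,"rz": 0,"grip": 0.5},
    {"tx": 0,"ty": 0,"tz": 0,"rx": 0,"ry": 0,"rz": 0,"grip": 0.5}
  ]
}}

```text
t: 30.95
position: [0.4462, -0.3302, 0.0218]
orientation: [[0.956, 0.294, -0.0], [0.294, -0.956, 0.0], [-0.0, -0.0, -1.0]]
ft_force: [-2.0, 1.5, 2.4]
opening: 0.0619
grasp_force: 25.0
```

```bash
python3 g.py .4468 -.331 .0215 17.1
```

```text
t 30.95 p [ 0.4462 -0.3302  0.0218] d_tool cm [0.03 0.09 0.03] rot deg [-0.    0.   -0.01] open 0.0619 gf 25.0
```

The box is in contact with the tray floor (the wrist force has gone upward). Release and rise.

Emit:
{"method": "move_arm", "body": {
  "series": [
    {"tx": 0,"ty": 0,"tz": 0,"rx": 0,"ry": 0,"rz": 0,"grip": 0.75},
    {"tx": 0,"ty": 0,"tz": 0,"rx": 0,"ry": 0,"rz": 0,"grip": 0.9},
    {"tx": 0,"ty": 0,"tz": 0,"rx": 0,"ry": 0,"rz": 0,"grip": 0.95},
    {"tx": 0,"ty": 0,"tz": 0,"rx": 0,"ry": 0,"rz": 0,"grip": 0.95},
    {"tx": 0,"ty": 0,"tz": 0,"rx": 0,"ry": 0,"rz": 0,"grip": 0.95}
  ]
}}

```text
t: 31.37
position: [0.4463, -0.3303, 0.0217]
orientation: [[0.956, 0.294, 0.0], [0.294, -0.956, -0.0], [0.0, 0.0, -1.0]]
ft_force: [0.2, 0.7, 0.0]
opening: 0.0871
grasp_force: 0.0
```

Emit:
{"method": "move_arm", "body": {
  "series": [
    {"tx": 0,"ty": 0,"tz": 0,"rx": 0,"ry": 0,"rz": 0,"grip": 0.95},
    {"tx": 0,"ty": 0,"tz": -0.5,"rx": 0,"ry": 0,"rz": 0,"grip": 0.95},
    {"tx": 0,"ty": 0,"tz": -1.5,"rx": 0,"ry": 0,"rz": 0,"grip": 0.95},
    {"tx": 0,"ty": 0,"tz": -2,"rx": 0,"ry": 0,"rz": 0,"grip": 0.95},
    {"tx": 0,"ty": 0,"tz": -2,"rx": 0,"ry": 0,"rz": 0,"grip": 0.95}
  ]
}}

```text
t: 31.78
position: [0.446, -0.33, 0.0824]
orientation: [[0.956, 0.294, -0.001], [0.294, -0.956, 0.0], [-0.0, -0.001, -1.0]]
ft_force: [0.4, -0.2, 0.1]
opening: 0.0884
grasp_force: 0.0
```

Emit:
{"method": "move_arm", "body": {
  "series": [
    {"tx": 0,"ty": 0,"tz": -2.5,"rx": 0,"ry": 0,"rz": 0,"grip": 1},
    {"tx": 0,"ty": 0,"tz": -2.5,"rx": 0,"ry": 0,"rz": 0,"grip": 1},
    {"tx": 0,"ty": 0,"tz": -2,"rx": 0,"ry": 0,"rz": 0,"grip": 1},
    {"tx": 0,"ty": 0,"tz": 0,"rx": 0,"ry": 0,"rz": 0,"grip": 1},
    {"tx": 0,"ty": 0,"tz": 0,"rx": 0,"ry": 0,"rz": 0,"grip": 1}
  ]
}}

```text
t: 32.2
position: [0.4465, -0.3305, 0.1525]
orientation: [[0.956, 0.294, 0.002], [0.294, -0.956, -0.001], [0.001, 0.002, -1.0]]
ft_force: [-0.3, -0.3, -0.5]
opening: 0.0933
grasp_force: 0.0
```

```bash
python3 m.py scene s6.png; python3 m.py wrist; python3 g.py .4468 -.331 .0215 17.1
```

```text
yplaced 934 z 0.0542 c [412.5 346.6] size [63.5 55.7] xaxis deg -14.0
gplaced 692 z 0.0541 c [448.7 -97.4] size [86.8 60.8] xaxis deg -4.0
bbox 717 z 0.0558 c [ 446.2 -329.5] size [113.4  65.7] xaxis deg 18.3
ytray 926 z 0.0054 c [411.8 343.8] size [93.1 91.6] xaxis deg -13.8
gtray 625 z 0.0052 c [450.  -98.1] size [114.4  89. ] xaxis deg -3.8
btray 581 z 0.0051 c [ 449.7 -335.7] size [143.2 104.9] xaxis deg 17.8
gplaced 5180 z 0.0533 c [ 447.6 -113.1] size [84.2 32.8] xaxis deg -3.1
bbox 9990 z 0.0556 c [ 455.9 -327.8] size [89.6 62.2] xaxis deg 17.0
gtray 6434 z 0.0039 c [ 446.5 -100.7] size [117.7  83.8] xaxis deg -4.4
btray 4208 z 0.0037 c [ 463.7 -326. ] size [103.5  94.2] xaxis deg 16.6
t 32.3 p [ 0.4458 -0.3298  0.1507] d_tool cm [ 0.07  0.16 12.92] rot deg [-0.07  0.04 -0.01] open 0.0928 gf 0.0
```

View pics/s6.png

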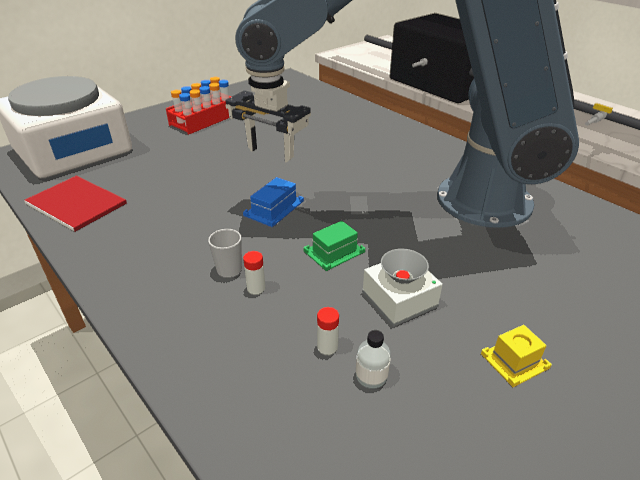

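All three lie flat in their trays: yellow (518,350), green (334,245), blue (274,202). The vial is in the well (402,276), and the bottle and beaker have not moved. Handing in.

```bash
python3 -c "
from rig import manip
print(manip.finish_job())"
```

```text
the job is handed in; nothing more can be done
None
```

The job is handed in: the final pictures showed the vial in the counter's well, the yellow, green and blue pieces released and flat in their own trays, and the bottle and beaker unmoved; the hand-in returned no verdict.

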